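# Close, seal and lock the topping caddy

### The arm

A 7-joint arm with a two-finger parallel gripper is mounted at the origin on a cart in front of the work surface, level with it; the furniture and walls round the work are solid. World frame = base frame: x ahead of the robot, y to its left, z up, the work surface at z = 0. Lengths are in m, angles in degrees, forces in N, time in s.
With the tool pointing down it reaches from about 0.4 to 0.925 m from the base axis. Payload 4.1 kg.
Tool frame: the origin (TCP) lies on the centre line of the jaws, within the pads' length; the fingertips stand 25 mm ahead of it and the grasp point (between the pads) lies 6 mm ahead of it; z points along the fingers, y is the line along which they close (so a half turn about z gives the same grasp; the last joint's range is limited). The gripper opens to 85 mm and grips with 20 to 120 N. Pads are 22 mm wide; open, the fingers measure 114 mm over their backs; the gripper's body (76 mm by 85 mm) begins 54 mm behind the grasp point. The pads swing forward as they close: fully open they stand 13 mm farther back than shut.
Start: joints at [-76.776, 22.827, 2.584, 88.041, -1.071, 69.15, -2.905], TCP at [0.21, 0.615, 0.256] pointing down, gripper open.
Joint ranges: [-161.44, 161.44], [-28.35, 127.94], [-78.24, 83.42], [0, 140.83], [-78.03, 258.03], [13.02, 114.36], [-168.23, 168.23]. Speed limits (degrees/s): [147.25, 147.25, 180, 180, 180, 180, 180].

### API

Orientations are given as [roll, pitch, yaw] about the fixed x, y, z axes, in that order (R = Rz(yaw) Ry(pitch) Rx(roll)).
In Python, from bench import manip, capture, calibration gives the robot as it stands.
- The arm moves only by the shell command python3 -m handwheel 'ROWS' [FORCE]. ROWS is JSON, one flat list of numbers, 5 for each row, row after row: the shift along the tool's x, y, z in mm, then the turn about the tool's z in degrees, then the finger opening in mm, from 0 to 85.4. A call has 1 to 10 rows; each row shifts and turns the commanded pose from where the row before left it, along the tool's axes as they then stand; what a row does not reach is not made up. A row lasts 1/12 s, in which the tool goes at most 41.7 mm and 7.16 degrees, less where a joint would pass 70% of its speed; a pose out of reach is approached as far as the arm can. A call with a gripper value outside its range is refused whole. The fingers move at their own pace and stop on an object; FORCE is the grip in N (left out, the last holds). Time passes only in rows, so rows that do not move let the fingers close. It gives the time, the measured TCP pose, the force, the opening and the grip force at its end, in the units of the state.
- manip.get_state(): the state, without advancing time (a new reading comes with each control period).
- capture(name): name is "scene" or "top"; returns the picture (420x560x3 uint8, red, green, blue); there is no depth.
- calibration(name): a dict with "fx", "fy", "cx", "cy" (pixels), "world_from_camera" (4x4, takes a point from camera to world coordinates). Camera axes: x right, y down, z forward; pixel columns grow to the right and rows downward; lengths in m; the calibration is good to about 2 mm. A picture is of the moment at which its call begins. calibration takes no time and is no camera call.
- manip.close_job(): hands the job in; it is judged then, once.
The state is a dict: "t": time; "q": joint angles; "qd": joint speeds; "joint_torque": joint torques, N m; "tcp_pos": TCP position; "orientation": TCP orientation; "force": force on the tool from outside, world axes, zero at the start; "wrist_torque": the same for the moment, N m; "finger_gap": opening from 0.0 (shut) to 1.0 (fully open); "grip_force": force on a finger pad.
Only numpy, scipy, OpenCV 4.12 (cv2) and the standard library are available. Lean on these libraries where they do the work, as an engineer would, in place of code of your own. Each camera call takes 0.05 s, during which the arm holds its last target. There are 200 camera calls.

### The job

Close the topping caddy for the night: put every lid that lies on the worktop on the tub of its own shape and size (a tub whose lid is missing stays open); then take the stylus from its rest and run its tip slowly, about 3 cm a second, along the L-shaped seam in one pass without leaving it, from the end by the rest round the corner to the other end, so that all six studs are pressed down; when they are, stand the stylus back in its rest and press the lock's shackle down until it clicks and stays. Leave the sugar shaker and the ramekin where they are.

Things in the scene. Friction and masses are not known exactly. Their poses are not given: they have to be found in the camera images.
- caddy: fixed topping caddy, a low box 120 (x) x 384 (y) x 45 mm (z) with wooden boards round it, yaw up to 0.12; origin under its middle on the worktop, +x its back, +y its left end. Four steel tubs stand in it in a row along y. In front of the tubs and round its left end runs the aluminium sealing strip, its flat face 36 mm above the origin, with an L-shaped seam; at its right (-y) end are the stylus rest (front) and the lock (back). Tubs and boards are 45 mm high
- lid_round_big: loose steel lid for the round tub, about 90 g (0.8 to 1.3 times): flat round flange 64 mm across, from z = 12 to 17 mm, with a round plug 48 mm across below it (z = 0 to 12 mm), and a wooden handle bar on top: 40 mm along the lid's x, 14 mm wide along its y, from z = 27 to 51 mm, over a neck 10 mm wide. Origin at the centre of the plug's underside, z up. Starts plug down on the worktop; absent in some runs
- tub_round_big_hole0 (a point): centre of the mouth of the round tub (level with the tub's top), axes as the caddy's; the opening is 54 mm across, 28 mm deep. Fixed; the tubs trade places from run to run. A seated lid's origin lies 12 mm below this point, its flange flat on the tub's top
- lid_round_small: loose steel lid for the small round tub, about 90 g (0.8 to 1.3 times): flat small round flange 48 mm across, from z = 12 to 17 mm, with a round plug 32 mm across below it (z = 0 to 12 mm), and a wooden handle bar on top: 40 mm along the lid's x, 14 mm wide along its y, from z = 27 to 51 mm, over a neck 10 mm wide. Origin at the centre of the plug's underside, z up. Starts plug down on the worktop; absent in some runs
- tub_round_small_hole0 (a point): centre of the mouth of the small round tub (level with the tub's top), axes as the caddy's; the opening is 38 mm across, 28 mm deep. Fixed; the tubs trade places from run to run. A seated lid's origin lies 12 mm below this point, its flange flat on the tub's top
- lid_square: loose steel lid for the square tub, about 90 g (0.8 to 1.3 times): flat square flange 56 x 56 mm, from z = 12 to 17 mm, with a square plug 40 x 40 mm below it (z = 0 to 12 mm), and a wooden handle bar on top: 40 mm along the lid's x, 14 mm wide along its y, from z = 27 to 51 mm, over a neck 10 mm wide. Origin at the centre of the plug's underside, z up. Starts plug down on the worktop; absent in some runs
- tub_square_hole0 (a point): centre of the mouth of the square tub (level with the tub's top), axes as the caddy's; the opening is 46 x 46 mm, 28 mm deep. Fixed; the tubs trade places from run to run. A seated lid's origin lies 12 mm below this point, its flange flat on the tub's top
- lid_oblong: loose steel lid for the oblong tub, about 90 g (0.8 to 1.3 times): flat oblong flange 66 mm (its x) x 38 mm (its y), from z = 12 to 17 mm, with an oblong plug 50 x 22 mm below it (z = 0 to 12 mm), and a wooden handle bar on top: 40 mm along the lid's x, 14 mm wide along its y, from z = 27 to 51 mm, over a neck 10 mm wide. Origin at the centre of the plug's underside, z up. Starts plug down on the worktop; absent in some runs
- tub_oblong_hole0 (a point): centre of the mouth of the oblong tub (level with the tub's top), axes as the caddy's; the opening is 56 mm (its x) x 28 mm (its y), 28 mm deep. Fixed; the tubs trade places from run to run. A seated lid's origin lies 12 mm below this point, its flange flat on the tub's top
- stylus: loose seam stylus, 105 mm long, 80 g: steel ball tip 10 mm across at its foot and a 10 mm steel shank to z = 35 mm, a collar 30 mm across at z = 35 to 39 mm, then a square wooden handle 16 x 16 mm (sides along its x and y) from z = 39 to 105 mm. Origin at the very tip, z up the handle. Starts upright in the stylus rest
- stylus_rest (a point): stylus rest: mouth of a hole 20 mm across and 37 mm deep in the caddy's top, at its front right corner; the stylus stands in it on its collar, tip 35 mm below this point
- seam_start (a point): start of the seam, at the rest's end, on the face of the strip; axes as the caddy's
- seam_corner (a point): the seam's corner at the front left, on the face of the strip; the seam runs straight from the start to here (310 mm along +y), four studs on it
- seam_end (a point): end of the seam, on the face of the strip; from the corner it runs straight to here (86 mm along the caddy's +x), two studs on it
- stud_0 (a joint): how far stud 0 is pressed in, 0 to 0.008 m; stays where it is pushed (about 2.5 N). A smooth grey dome on the seam, 36 mm across, 8 mm proud of the strip at 0 and level with it at 0.008; half way in counts as pressed, so a tip that slides 2 to 3 mm above the face of the strip does it; it lies 18 mm from the start of the seam
- stud_1 (a joint): how far stud 1 is pressed in, 0 to 0.008 m; stays where it is pushed (about 2.5 N). A smooth grey dome on the seam, 36 mm across, 8 mm proud of the strip at 0 and level with it at 0.008; half way in counts as pressed, so a tip that slides 2 to 3 mm above the face of the strip does it; it lies 98 mm from the start of the seam
- stud_2 (a joint): how far stud 2 is pressed in, 0 to 0.008 m; stays where it is pushed (about 2.5 N). A smooth grey dome on the seam, 36 mm across, 8 mm proud of the strip at 0 and level with it at 0.008; half way in counts as pressed, so a tip that slides 2 to 3 mm above the face of the strip does it; it lies 178 mm from the start of the seam
- stud_3 (a joint): how far stud 3 is pressed in, 0 to 0.008 m; stays where it is pushed (about 2.5 N). A smooth grey dome on the seam, 36 mm across, 8 mm proud of the strip at 0 and level with it at 0.008; half way in counts as pressed, so a tip that slides 2 to 3 mm above the face of the strip does it; it lies 258 mm from the start of the seam
- stud_4 (a joint): how far stud 4 is pressed in, 0 to 0.008 m; stays where it is pushed (about 2.5 N). A smooth grey dome on the seam, 36 mm across, 8 mm proud of the strip at 0 and level with it at 0.008; half way in counts as pressed, so a tip that slides 2 to 3 mm above the face of the strip does it; it lies 38 mm beyond the corner
- stud_5 (a joint): how far stud 5 is pressed in, 0 to 0.008 m; stays where it is pushed (about 2.5 N). A smooth grey dome on the seam, 36 mm across, 8 mm proud of the strip at 0 and level with it at 0.008; half way in counts as pressed, so a tip that slides 2 to 3 mm above the face of the strip does it; it lies 78 mm beyond the corner
- shackle (a joint): how far the lock's shackle is pressed in, 0 (up) to 0.012 m; a spring pushes it up until, some 8 mm in, the pawl snaps over and holds it down. Takes roughly 10 N
- shackle_top (a point): top middle of the shackle: an upright steel hoop of 8 mm bar, 36 mm wide along the caddy's x, at the back right corner of the caddy, standing 25 mm above the lock body when up and 13 mm when locked; moves with it
- shaker: sugar shaker, white, 67 mm across, 114 mm high, a bystander; origin under its middle
- ramekin: cream ramekin, 82 mm across, 48 mm high, a bystander; origin under its middle

How it is judged:
By the outcome, as a careful person would: the job done as asked, in the order asked, and still so for the second after the job is handed in, with the robot touching nothing.
Of lid_round_big, lid_round_small, lid_square, lid_oblong only 2 to 4 are there at a start; the rules pass over those that are not, and their reading is None.
At some moment in a run one of lid_round_big, lid_round_small, lid_square, lid_oblong may be knocked a few centimetres aside while the robot is not near it.
It also fails if it takes over 210 s, if anything falls off the work surface, if the arm or the gripper's body presses on something with over 40 N, if the wrist force passes 120 N, or if a joint passes its speed limit or range.

## Working session

There is one attempt and no reset: what is moved stays moved. The work goes in short steps, Python scripts to look and compute and a shell command to move; the robot and the scene stay as the last step left them, time stands still between calls to the robot, and variables do not carry over. Pictures are saved under pics/ and viewed, at most 14 in all, crops included, and the job is handed in when it is done.

```bash
mkdir -p pics; ls; cat > a.py <<'E'
from bench import manip, capture, calibration
import cv2, numpy as np
for n in ("scene","top"):
    im=capture(n); cv2.imwrite(f"pics/{n}0.png",im[:,:,::-1]); c=calibration(n); print(n,c["fx"],c["fy"],c["cx"],c["cy"]);print(np.round(c["world_from_camera"],4).tolist())
s=manip.get_state();print(s)
E
python3 a.py
```

```text
pics
scene 500.72680953412106 500.72680953412106 269.5243082425479 210.57079199041866
[[-0.8486, -0.3403, 0.4052, -0.1616], [-0.5291, 0.5352, -0.6586, 1.2033], [0.0073, -0.7732, -0.6341, 1.1596], [0.0, 0.0, 0.0, 1.0]]
top 404.8179995567015 404.8179995567015 276.55485655697373 204.34082170095735
[[-0.0211, -0.9878, 0.1543, 0.3206], [-0.9998, 0.0201, -0.0075, 0.0522], [0.0043, -0.1545, -0.988, 1.397], [0.0, 0.0, 0.0, 1.0]]
{'t': 0.1, 'q': array([-76.77673642,  22.86854746,   2.58164232,  88.10631175,
        -1.07317965,  69.15024015,  -2.9077938 ]), 'qd': array([-1.73301531e-04,  2.60075510e-02,  8.56950435e-03, -2.51115130e-01,
        5.02864404e-02, -7.80727773e-02, -6.23688986e-02]), 'joint_torque': array([ 4.03758153e-03, -4.76255000e+01,  1.37039613e+00, -2.54950351e+01,
        1.19527074e-02,  5.07835066e-03, -1.77816435e-05]), 'tcp_pos': array([0.21030693, 0.61448639, 0.25536297]), 'orientation': array([-1.79899257e+02,  5.88039465e-03,  1.61106212e+02]), 'force': array([0.00577108, 0.18280161, 0.21837043]), 'wrist_torque': array([-0.04616829,  0.0103901 ,  0.02178652]), 'grip_force': 0.0, 'finger_gap': 1.0001062158494494}
```

View pics/top0.png

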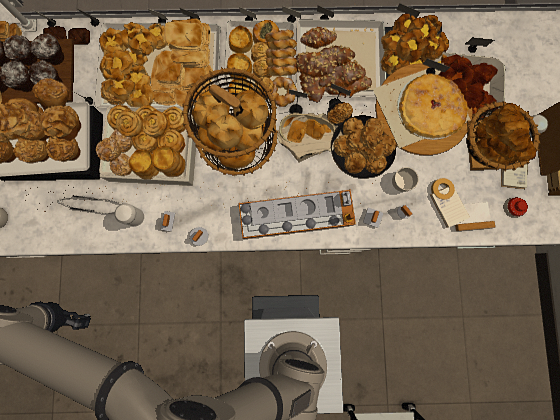

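View pics/scene0.png

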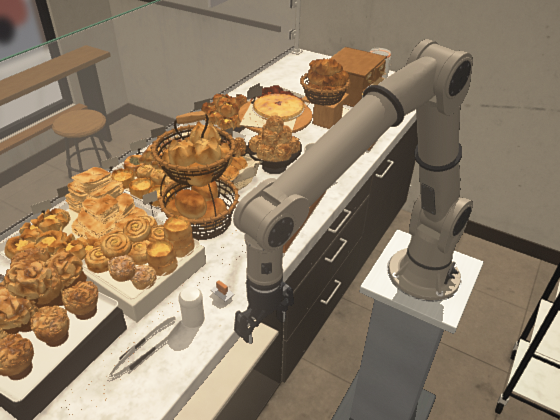

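The top view shows the caddy at about (240-355, 190-238). Four lids lie at about (167,219), (198,236), (375,215) and (406,210), with the shaker at (128,213) and the ramekin at (403,180). In the scene view the arm hides the caddy. I'll zoom in.

```bash
python3 - <<'E'
import cv2
im=cv2.imread("pics/top0.png")
a=cv2.resize(im[185:245,232:362],None,fx=6,fy=6,interpolation=cv2.INTER_CUBIC)
b=cv2.resize(im[205:248,152:212],None,fx=6,fy=6,interpolation=cv2.INTER_CUBIC)
c=cv2.resize(im[200:230,358:418],None,fx=6,fy=6,interpolation=cv2.INTER_CUBIC)
import numpy as np
o=np.zeros((600,790,3),np.uint8); o[:360,:780]=a; o[360:360+240,:360]=b[:240]; o[360:540,380:740]=c
cv2.imwrite("pics/z0.png",o)
E
```

```text
(no output)
```

View pics/z0.png

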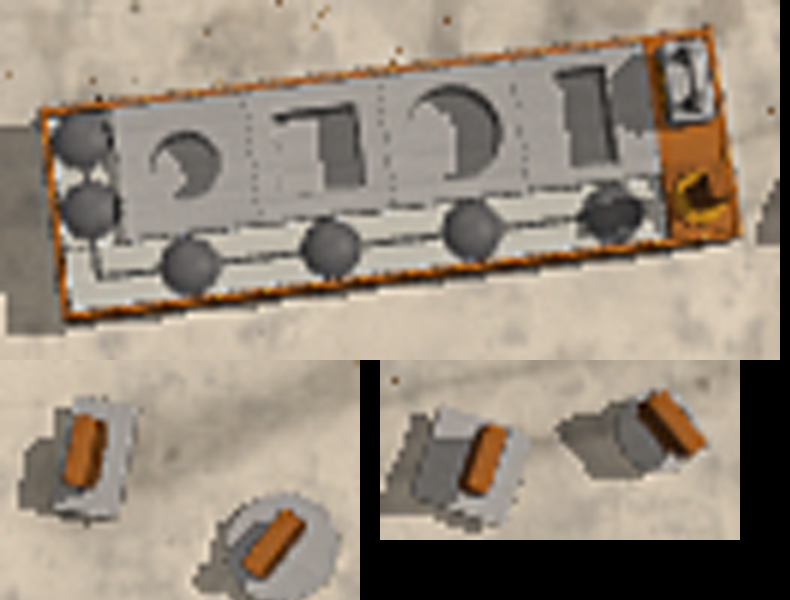

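Tubs from the left end (+y) are small round, square, big round and oblong. The lids are oblong (167,219), big round (198,236), square (375,215) and small round (406,210). Next I measure their positions.

```bash
cat > h.py <<'E'
from bench import manip, capture, calibration
import cv2, numpy as np
def ray(n,uv,z):
    c=calibration(n); T=np.array(c["world_from_camera"]); uv=np.atleast_2d(uv).astype(float)
    d=np.c_[(uv[:,0]-c["cx"])/c["fx"],(uv[:,1]-c["cy"])/c["fy"],np.ones(len(uv))]@T[:3,:3].T
    return (T[:3,3]+d*((z-T[2,3])/d[:,2:3]))[:,:2]
def proj(n,P):
    c=calibration(n); T=np.array(c["world_from_camera"]); p=(np.atleast_2d(P)-T[:3,3])@T[:3,:3]
    return np.c_[p[:,0]/p[:,2]*c["fx"]+c["cx"],p[:,1]/p[:,2]*c["fy"]+c["cy"]]
def omask(im):  # rgb
    h=cv2.cvtColor(im,cv2.COLOR_RGB2HSV)
    return ((h[...,0]>=5)&(h[...,0]<=18)&(h[...,1]>170)&(h[...,2]>60)).astype(np.uint8),h
def rect(n,im,o,yaw,z,sz,s):  # rectified view: columns= -y of the frame, rows = -x, s px/m, sz=(len y,len x)
    R=np.array([[np.cos(yaw),-np.sin(yaw)],[np.sin(yaw),np.cos(yaw)]])
    L=np.array([[sz[1]/2,sz[0]/2],[sz[1]/2,-sz[0]/2],[-sz[1]/2,-sz[0]/2],[-sz[1]/2,sz[0]/2]])
    src=proj(n,np.c_[L@R.T+o,np.full(4,z)]).astype(np.float32)
    w,h=int(sz[0]*s),int(sz[1]*s)
    H=cv2.getPerspectiveTransform(src,np.float32([[0,0],[w,0],[w,h],[0,h]]))
    return cv2.warpPerspective(im,H,(w,h),flags=cv2.INTER_CUBIC)
E
python3 - <<'E'
from h import *
im=cv2.imread("pics/top0.png")[:,:,::-1].copy()
m,h=omask(im)
m[:185]=0;m[245:]=0;m[:,:140]=0;m[:,420:]=0
n,l,st,ce=cv2.connectedComponentsWithStats(m,connectivity=8)
for i in range(1,n):
    if st[i,4]<15: continue
    pts=np.argwhere(l==i)[:,::-1]
    v=h[...,2][l==i]
    w=ray("top",pts,0.045 if st[i,4]>200 else 0.051)
    r=cv2.minAreaRect((w*1000).astype(np.float32))
    print(st[i],np.round(ce[i],1),np.round(w.mean(0),4),r, np.percentile(v,[5,25,50,75,95]))
E
```

```text
[316 191  39  38 251] [345.1 214.1] [ 0.4941 -0.1883] ((486.0357666015625, -172.70147705078125), (98.9588623046875, 154.9861602783203), 56.38101577758789) [ 72.5 112.5 151.  165.  177. ]
[239 202  12   7  17] [242.9 203.6] [0.5358 0.1552] ((537.4735107421875, 153.2445526123047), (14.980790138244629, 42.04085922241211), 27.891544342041016) [103.4 158.  168.  182.  191. ]
[403 205   9  11  37] [406.8 210. ] [ 0.5028 -0.3955] ((502.8080749511719, -395.32818603515625), (35.74839782714844, 11.077848434448242), 33.53375244140625) [ 87.6 145.  158.  161.  164. ]
[240 210   3  26  26] [241.  222.5] [0.472  0.1621] ((472.1025390625, 162.17774963378906), (84.26481628417969, 2.9510958194732666), 5.858114242553711) [ 78.5  125.5  155.5  168.75 181.  ]
[372 211   7  11  40] [375.  216.1] [ 0.4843 -0.2874] ((484.43408203125, -287.841064453125), (11.537165641784668, 36.79901123046875), 68.58738708496094) [ 84.65 151.   157.5  162.25 167.1 ]
[163 214   6  12  57] [165.7 220. ] [0.4854 0.4135] ((487.0906982421875, 414.0484924316406), (37.15839385986328, 16.66584014892578), 1.1626362800598145) [ 83.   93.  151.  159.  164.2]
[243 229  72   9  72] [278.5 233. ] [0.4343 0.0374] ((434.2773742675781, 37.262359619140625), (3.2449729442596436, 237.855224609375), 5.82370138168335) [ 63.   107.5  146.   163.25 181.  ]
[193 230  10  11  51] [197.2 235.2] [0.4325 0.3077] ((432.54949951171875, 307.5826110839844), (14.747607231140137, 37.88385772705078), 51.204471588134766) [ 73. 137. 153. 160. 164.]
```

```bash
python3 - <<'E'
from h import *
im=cv2.imread("pics/top0.png")[:,:,::-1].copy()
r=rect("top",im,np.array([.487,-.018]),np.radians(5.8),.045,(.4,.15),2000)
r2=rect("top",im,np.array([.487,-.018]),np.radians(5.8),.036,(.4,.15),2000)
o=np.vstack([r,r2])[:,:,::-1].copy()
for x in range(0,800,100): cv2.line(o,(x,0),(x,599),(0,255,0),1)
cv2.imwrite("pics/r0.png",o)
E
```

```text
(no output)
```

View pics/r0.png

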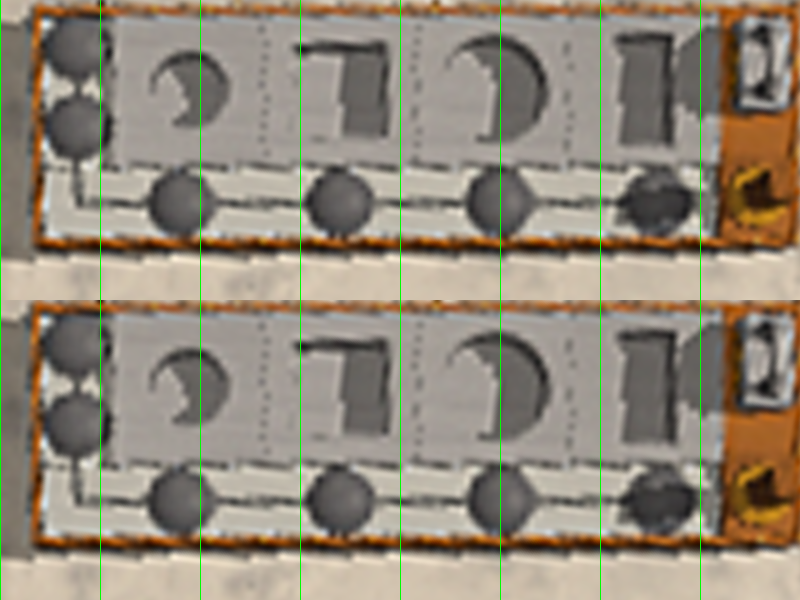

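```bash
cat > lids.py <<'E'
from h import *
def handles(im,n="top",boxes=None):
    hsv=cv2.cvtColor(im,cv2.COLOR_RGB2HSV)
    out=[]
    for (x0,y0,x1,y1) in boxes:
        K=8
        c=cv2.resize(im[y0:y1,x0:x1],None,fx=K,fy=K,interpolation=cv2.INTER_CUBIC)
        h=cv2.cvtColor(c,cv2.COLOR_RGB2HSV)
        m=((h[...,0]>=4)&(h[...,0]<=19)&(h[...,1]>150)&(h[...,2]>125)).astype(np.uint8)
        cs=max(cv2.findContours(m,cv2.RETR_EXTERNAL,cv2.CHAIN_APPROX_NONE)[0],key=cv2.contourArea)[:,0]
        uv=(cs+.5)/K-.5+[x0,y0]
        w=ray(n,uv,.051)
        (c0,sz,a)=cv2.minAreaRect((w*1000).astype(np.float32))
        if sz[0]<sz[1]: a+=90
        a=(a+90)%180-90
        out.append((np.round(c0,1),np.round(sz,1),round(a,1)))
    return out
E
python3 - <<'E'
from lids import *
im=cv2.imread("pics/top0.png")[:,:,::-1].copy()
for r in handles(im,boxes=[(157,208,177,232),(187,225,211,245),(364,205,384,226),(398,200,416,220)]): print(*r)
o0=np.array([.487,-.018]);r=rect("top",im,o0,np.radians(5.8),.045,(.42,.15),2000)
h=cv2.cvtColor(r,cv2.COLOR_RGB2HSV)
m=((h[...,0]>=4)&(h[...,0]<=19)&(h[...,1]>150)&(h[...,2]>90))
sub=m[:,:]
# back edge rows per column range ; left/right edge cols
for cset in [(100,200),(300,400),(500,600),(650,730),(760,810)]:
    rows=[np.flatnonzero(m[:40,c])[0] for c in range(*cset) if m[:40,c].any()]
    rowsf=[200+np.flatnonzero(m[200:270,c])[[0,-1]] for c in range(*cset) if m[200:270,c].any()]
    print(cset,"back x",75-np.median(rows)/2,"front",75-np.median(rowsf,0)/2)
for rs in [(30,80),(100,150),(180,230)]:
    a=[np.flatnonzero(m[i])[0] for i in range(*rs)];b=[np.flatnonzero(m[i])[-1] for i in range(*rs)]
    print("L",210-np.median(a)/2,"R",210-np.median(b)/2)
E
```

```text
[487.2 416. ] [12.8 38.5] -9.0
[433.7 309.2] [12.6 38.6] -36.8
[ 485.  -289.1] [11.6 37.4] -21.1
[ 503.4 -396.9] [37.4 10.7] 35.5
(100, 200) back x 71.0 front [-45. -47.]
(300, 400) back x 71.0 front [-45. -47.]
(500, 600) back x 71.5 front [-44.5 -47. ]
(650, 730) back x 71.25 front [-44.5 -47. ]
(760, 810) back x 71.5 front [-28.75 -47.  ]
L 183.0 R -199.0
L 183.0 R -198.5
L 183.0 R -198.5
```

```bash
cat > go.py <<'E'
import sys
from h import *
def plan(x,y,z,yaw=None):
    s=manip.get_state(); p=np.array(s["tcp_pos"])*1000; a=s["orientation"][2]; yaw=a if yaw is None else yaw
    t=-((yaw-a+180)%360-180); b=np.radians(a-t); d=np.array([x,y,z])-p
    fx=d[0]*np.cos(b)+d[1]*np.sin(b); fy=d[0]*np.sin(b)-d[1]*np.cos(b)
    print(f"turn {t:.1f} then shift {fx:.1f} {fy:.1f} {-d[2]:.1f}  (at {p.round(1)} yaw {a:.1f} gap {s['finger_gap']*85.4:.1f} grip {s['grip_force']:.1f} F {np.round(s['force'],1)} t {s['t']:.1f})")
if __name__=="__main__": plan(*[float(v) for v in sys.argv[1:]])
E
python3 go.py 480 250 256 35.5
python3 -m handwheel '[0,0,0,7,85,0,0,0,7,85,0,0,0,7,85,0,0,0,7,85,0,0,0,7,85,0,0,0,7,85,0,0,0,7,85,0,0,0,7,85,0,0,0,7,85]' 30
python3 -m handwheel '[0,0,0,7,85,0,0,0,7,85,0,0,0,7,85,0,0,0,7,85,0,0,0,7,85,0,0,0,7,85,0,0,0,7,85,0,0,0,7,85,0,0,0,6,85]'
python3 go.py 480 250 256 35.5
```

```text
turn 125.6 then shift 7.9 453.3 -0.6  (at [210.3 614.5 255.4] yaw 161.1 gap 85.4 grip 0.0 F [0.  0.2 0.2] t 0.1)
t: 0.85
tcp_pos: [0.2103, 0.6147, 0.2557]
orientation: [-180.0, 0.1, 97.8]
force: [0.6, -0.1, -0.6]
finger_gap: 0.996
grip_force: 0.0
t: 1.6
tcp_pos: [0.2102, 0.6147, 0.2557]
orientation: [180.0, 0.0, 35.8]
force: [0.8, 0.2, -1.2]
finger_gap: 1.0
grip_force: 0.0
turn 0.3 then shift 7.8 453.6 -0.3  (at [210.2 614.7 255.7] yaw 35.8 gap 85.4 grip 0.0 F [ 0.8  0.2 -1.2] t 1.6)
```

```bash

python3 -m handwheel '[1,38,0,0,85,1,38,0,0,85,1,38,0,0,85,1,38,0,0,85,1,38,0,0,85,1,38,0,0,85,1,38,0,0,85,0,38,0,0,85,0,38,0,0,85,0,38,0,0,85]'
python3 -m handwheel '[0,38,0,0,85,0,36,0,0,85]'
python3 go.py 503.4 -396.9 200 35.5
```

```text
t: 2.43
tcp_pos: [0.4406, 0.3103, 0.2561]
orientation: [-180.0, 0.0, 36.1]
force: [0.4, 0.4, 0.5]
finger_gap: 1.0
grip_force: 0.0
t: 2.6
tcp_pos: [0.4843, 0.2503, 0.2562]
orientation: [-180.0, 0.0, 36.1]
force: [0.5, -0.2, -0.1]
finger_gap: 1.001
grip_force: 0.0
turn 0.6 then shift -360.3 537.9 56.2  (at [484.3 250.3 256.2] yaw 36.1 gap 85.5 grip 0.0 F [ 0.5 -0.2 -0.1] t 2.6)
```

```bash

python3 -m handwheel '[-18,27,0,0.6,85,-18,27,0,0,85,-18,27,0,0,85,-18,27,0,0,85,-18,27,0,0,85,-18,27,0,0,85,-18,27,0,0,85,-18,27,0,0,85,-18,27,0,0,85,-18,27,0,0,85]'
python3 -m handwheel '[-18,27,0,0,85,-18,27,0,0,85,-18,27,0,0,85,-18,27,0,0,85,-18,27,0,0,85,-18,27,0,0,85,-18,27,0,0,85,-18,27,0,0,85,-18,27,0,0,85,-18,25,0,0,85]'
python3 go.py 503.4 -396.9 200 35.5; python3 - <<'E'
from h import *
for n in ("scene","top"):
    im=capture(n); cv2.imwrite(f"pics/{n}1.png",im[:,:,::-1])
im=cv2.imread("pics/scene1.png"); o=np.array([.4995,-.025])
P=lambda x,y,z:(o[0]+x*np.cos(.102)-y*np.sin(.102),o[1]+x*np.sin(.102)+y*np.cos(.102),z)
uv=proj("scene",[P(sx*.06,sy*.192,z) for sx in(-1,1) for sy in(-1,1) for z in(0,.045)]).round(1);print(uv.tolist())
x0,y0=(uv.min(0)-12).astype(int);x1,y1=(uv.max(0)+12).astype(int);k=min(800/(x1-x0),600/(y1-y0))
print(x0,y0,k);cv2.imwrite("pics/s1z.png",cv2.resize(im[y0:y1,x0:x1],None,fx=k*.995,fy=k*.995,interpolation=cv2.INTER_CUBIC))
E
```

```text
t: 3.43
tcp_pos: [0.4938, -0.0734, 0.2561]
orientation: [-180.0, -0.0, 35.5]
force: [0.7, 0.5, 0.2]
finger_gap: 0.997
grip_force: 0.0
t: 4.27
tcp_pos: [0.5033, -0.3961, 0.2555]
orientation: [-179.9, 0.0, 35.5]
force: [0.4, 0.2, 0.1]
finger_gap: 0.993
grip_force: 0.0
turn 0.0 then shift -0.4 0.7 55.5  (at [ 503.3 -396.1  255.5] yaw 35.5 gap 84.8 grip 0.0 F [0.4 0.2 0.1] t 4.3)
[[326.4, 190.4], [327.4, 180.9], [284.6, 252.9], [284.9, 242.9], [297.8, 182.1], [298.3, 172.7], [252.5, 241.8], [252.3, 231.9]]
240 160 5.769230769230769
```

View pics/s1z.png

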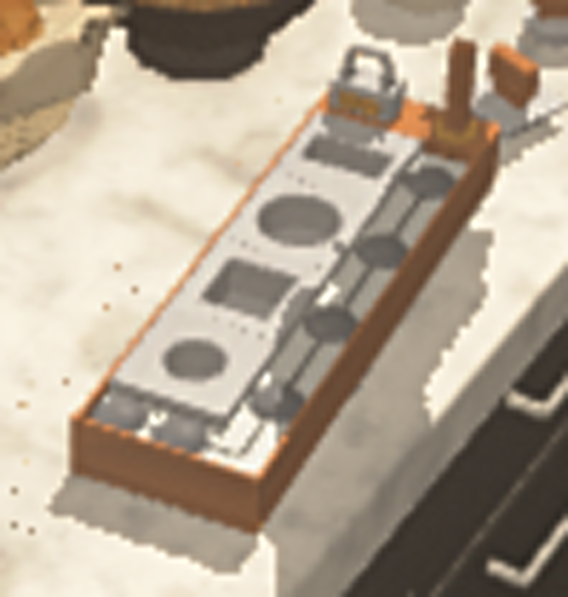

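The scene crop shows the caddy clear of the arm, with holes at crop pixels (195,358), (250,287), (300,219) and (348,155). The lock is at (368,85) and the stylus at (460,90). I'll compare those holes with the top-view result.

```bash
cat > holes.py <<'E'
from h import *
K=10
def centers(png,n,guess,z,thr):
    g=cv2.imread(png,0); out=[]
    for (u,v) in guess:
        x0,y0=int(u)-12,int(v)-12
        c=cv2.resize(g[y0:y0+25,x0:x0+25],None,fx=K,fy=K,interpolation=cv2.INTER_CUBIC)
        m=(c<thr).astype(np.uint8)
        nn,l=cv2.connectedComponents(m); i=l[125,125]
        if i==0: out.append(None);continue
        q=max(cv2.findContours((l==i).astype(np.uint8),cv2.RETR_EXTERNAL,cv2.CHAIN_APPROX_NONE)[0],key=cv2.contourArea)[:,0]
        w=ray(n,(q+.5)/K-.5+[x0,y0],z)*1000
        yaw=.102;L=w@np.array([[np.cos(yaw),-np.sin(yaw)],[np.sin(yaw),np.cos(yaw)]])
        mid=(L.min(0)+L.max(0))/2; out.append((mid.round(1),(L.max(0)-L.min(0)).round(1)))
    return out
E
python3 - <<'E'
from holes import *
gs=[(240+u/5.74,160+v/5.74) for u,v in [(195,358),(250,287),(300,219),(348,155)]]
for t in (115,130,145):
  for r in centers("pics/scene1.png","scene",gs,.045,t): print(t,r)
o0=np.array([487.,-18]);y=.102;M=np.array([[np.cos(y),-np.sin(y)],[np.sin(y),np.cos(y)]])
print("top-based caddy centre in L:",o0@M+[11.8,-7.9], "tubs x +18.5")
g=[(184,163)]
E
```

```text
115 None
115 None
115 None
115 None
130 (array([512.3,  40.7]), array([34.5, 32.6]))
130 (array([512.5, -35. ]), array([43.4, 42.4]))
130 (array([ 512.7, -112.2]), array([50. , 46.9]))
130 (array([ 512.6, -187.8]), array([52.9, 27.3]))
145 (array([512.3,  40.3]), array([36. , 35.6]))
145 (array([512.4, -35.3]), array([45.1, 45. ]))
145 (array([ 512.7, -111.9]), array([51.5, 50.1]))
145 (array([ 518.8, -225. ]), array([ 67.1, 103.5]))
top-based caddy centre in L: [494.43600364 -75.39435523] tubs x +18.5
```

```bash

python3 -m handwheel '[0,0.7,30,0,45,0,0,30,0,45,0,0,30,0,45,0,0,30,0,45,0,0,30,0,45,0,0,25,0,45,0,0,15,0,45,0,0,15,0,45,0,0,0,0,45]' 30
python3 go.py 503.4 -396.9 50 35.5
```

```text
t: 5.12
tcp_pos: [0.5029, -0.3934, 0.0485]
orientation: [-179.7, 0.1, 35.5]
force: [0.2, -0.3, 0.0]
finger_gap: 0.53
grip_force: 0.0
turn 0.0 then shift -1.6 3.2 -1.5  (at [ 502.9 -393.4   48.5] yaw 35.5 gap 45.2 grip 0.0 F [ 0.2 -0.3  0. ] t 5.1)
```

```bash

python3 -m handwheel '[0,0,0,0,40,0,0,0,0,40]'; python3 go.py 503.4 -396.9 50 35.5
```

```text
t: 5.28
tcp_pos: [0.5047, -0.3961, 0.0527]
orientation: [179.9, -0.0, 35.5]
force: [-0.2, -0.9, -0.2]
finger_gap: 0.468
grip_force: 0.0
turn 0.0 then shift -1.5 -0.1 2.7  (at [ 504.7 -396.1   52.7] yaw 35.5 gap 40.0 grip 0.0 F [-0.2 -0.9 -0.2] t 5.3)
```

```bash

python3 -m handwheel '[-1.5,0,2.5,0,40,0,0,0,0,40,0,0,0,0,5,0,0,0,0,5,0,0,0,0,5,0,0,0,0,5,0,0,0,0,5,0,0,0,0,5]' 40; python3 go.py 503.4 -396.9 120 35.5
```

```text
t: 5.95
tcp_pos: [0.5029, -0.3963, 0.0492]
orientation: [180.0, -0.0, 35.5]
force: [0.3, 0.0, 2.8]
finger_gap: 0.153
grip_force: 42.9
turn 0.0 then shift 0.1 0.7 -70.8  (at [ 502.9 -396.3   49.2] yaw 35.5 gap 13.1 grip 42.9 F [0.3 0.  2.8] t 6.0)
```

```bash

python3 -m handwheel '[0,0,-15,0,5,0,0,-25,0,5,0,0,-25,0,5,0,0,-25,0,5,0,0,-25,6,5,0,0,-25,6,5,0,0,0,6,5,0,0,0,6,5,0,0,0,5.6,5,0,0,0,0,5]'; python3 go.py 505.9 91.2 190 5.9
```

```text
t: 6.78
tcp_pos: [0.5026, -0.3958, 0.1892]
orientation: [-180.0, 0.0, 5.8]
force: [0.4, -0.4, -0.7]
finger_gap: 0.156
grip_force: 42.2
turn -0.1 then shift 53.4 -484.1 -0.8  (at [ 502.6 -395.8  189.2] yaw 5.8 gap 13.3 grip 42.2 F [ 0.4 -0.4 -0.7] t 6.8)
```

```bash

python3 -m handwheel '[3,-30,0,0,5,3,-30,0,0,5,3,-30,0,0,5,3,-30,0,0,5,3,-30,0,0,5,3,-30,0,0,5,3,-30,0,0,5,3,-30,0,0,5,4,-30,0,0,5,4,-30,0,0,5]'
python3 -m handwheel '[4,-30,0,0,5,4,-30,0,0,5,4,-30,0,0,5,4,-30,0,0,5,4,-30,0,0,5,2,-26,0,0,5,0,-8,0,0,5,0,0,0,0,5,0,0,0,0,5,0,0,0,0,5]'
python3 go.py 505.9 91.2 105 5.9
```

```text
t: 7.62
tcp_pos: [0.5031, -0.093, 0.189]
orientation: [-180.0, -0.0, 6.0]
force: [-0.1, 0.2, -0.2]
finger_gap: 0.153
grip_force: 42.2
t: 8.45
tcp_pos: [0.5064, 0.0888, 0.189]
orientation: [180.0, -0.0, 5.8]
force: [0.2, -0.5, -1.4]
finger_gap: 0.158
grip_force: 42.3
turn -0.1 then shift -0.3 -2.5 84.0  (at [506.4  88.8 189. ] yaw 5.8 gap 13.5 grip 42.3 F [ 0.2 -0.5 -1.4] t 8.4)
```

```bash

python3 -m handwheel '[0,-2.5,20,0,5,0,0,30,0,5,0,0,25,0,5,0,0,15,0,5,0,0,0,0,5,0,0,0,0,5,0,0,0,0,5,0,0,0,0,5]'
python3 go.py 505.9 91.2 82 5.9
```

```text
t: 9.12
tcp_pos: [0.5075, 0.0928, 0.1002]
orientation: [-180.0, -0.2, 5.9]
force: [-0.4, 0.3, -0.7]
finger_gap: 0.155
grip_force: 42.2
turn -0.0 then shift -1.7 1.4 18.2  (at [507.5  92.8 100.2] yaw 5.9 gap 13.3 grip 42.2 F [-0.4  0.3 -0.7] t 9.1)
```

```bash

python3 -m handwheel '[-1.5,1.3,3,0,5,0,0,0,0,5,0,0,0,0,5,0,0,4,0,5,0,0,4,0,5,0,0,3,0,5,0,0,0,0,5,0,0,0,0,5]'
python3 go.py 505.9 91.2 82 5.9
```

```text
t: 9.78
tcp_pos: [0.5047, 0.0918, 0.0845]
orientation: [180.0, 0.0, 5.9]
force: [-0.9, 0.7, -0.6]
finger_gap: 0.153
grip_force: 42.2
turn 0.0 then shift 1.1 0.7 2.5  (at [504.7  91.8  84.5] yaw 5.9 gap 13.1 grip 42.2 F [-0.9  0.7 -0.6] t 9.8)
```

```bash

python3 -m handwheel '[0.5,0,3,0,5,0,0,0,0,5,0,0,0,0,5]'
python3 -m handwheel '[0,0,0,0,34,0,0,0,0,34,0,0,0,0,34,0,0,0,0,34,0,0,-10,0,34,0,0,-25,0,34,0,0,-30,0,34,0,0,-35,0,34,0,0,-35,0,34]'
python3 go.py 485 -289.1 210 -21.1
```

```text
t: 10.03
tcp_pos: [0.5058, 0.0918, 0.0821]
orientation: [-180.0, -0.0, 5.9]
force: [-1.2, -0.1, 3.3]
finger_gap: 0.158
grip_force: 42.8
t: 10.78
tcp_pos: [0.5049, 0.0914, 0.2185]
orientation: [180.0, 0.0, 5.8]
force: [0.1, 1.1, 0.5]
finger_gap: 0.403
grip_force: 0.0
turn 26.9 then shift 118.4 362.2 8.5  (at [504.9  91.4 218.5] yaw 5.8 gap 34.4 grip 0.0 F [0.1 1.1 0.5] t 10.8)
```

```bash

python3 -m handwheel '[0,0,0,6.7,45,0,0,0,6.7,45,0,0,0,6.7,45,0,0,0,6.7,45,10,30,0,0,45,10,30,0,0,45,10,30,0,0,45,10,30,0,0,45,10,30,0,0,45,10,30,0,0,45]'
python3 - <<'E'
from lids import *
im=capture("top");cv2.imwrite("pics/top2.png",im[:,:,::-1])
for b in [(157,208,177,232),(187,225,211,245),(364,205,384,226)]:
  try: print(*handles(im,boxes=[b])[0])
  except Exception as e: print(b,e)
E
```

```text
t: 11.62
tcp_pos: [0.497, -0.0991, 0.2174]
orientation: [-180.0, -0.0, -20.9]
force: [0.3, 0.3, -0.6]
finger_gap: 0.528
grip_force: 0.0
[487.1 415.9] [13.  38.6] -9.6
(187, 225, 211, 245) max() iterable argument is empty
[ 484.9 -289. ] [11.5 37.5] -21.4
```

```bash

python3 -m handwheel '[10,30,0,0,45,10,30,0,0,45,10,30,0,0,45,10,30,0,0,45,9,30,15,0,45,9,30,25,0,45,0,0,30,0,45,0,0,30,0,45,0,0,0,0,45,0,0,0,0,45]'
python3 go.py 485 -289.1 50 -21.2
```

```text
t: 12.5
tcp_pos: [0.4866, -0.286, 0.1164]
orientation: [-180.0, 0.1, -20.9]
force: [-0.4, -0.3, 0.4]
finger_gap: 0.525
grip_force: 0.0
turn 0.3 then shift -0.4 3.5 66.4  (at [ 486.6 -286.   116.4] yaw -20.9 gap 44.8 grip 0.0 F [-0.4 -0.3  0.4] t 12.5)
```

```bash

python3 -m handwheel '[0,3.5,20,0.3,45,0,0,25,0,42,0,0,18,0,40,0,0,3,0,40,0,0,0,0,40,0,0,0,0,40,0,0,0,0,40,0,0,0,0,40]'
python3 go.py 485 -289.1 49.5 -21.2
```

```text
t: 13.17
tcp_pos: [0.4871, -0.2902, 0.0524]
orientation: [180.0, -0.2, -21.2]
force: [-0.1, 0.6, -0.2]
finger_gap: 0.467
grip_force: 0.0
turn 0.0 then shift -2.4 -0.3 2.9  (at [ 487.1 -290.2   52.4] yaw -21.2 gap 39.9 grip 0.0 F [-0.1  0.6 -0.2] t 13.2)
```

```bash

python3 -m handwheel '[-2,0,2.5,0,40,0,0,0,0,40,0,0,0,0,5,0,0,0,0,5,0,0,0,0,5,0,0,0,0,5,0,0,0,0,5,0,0,0,0,5]' 40; python3 go.py 485 -289.1 49.5
python3 -m handwheel '[0,0,-15,0,5,0,0,-25,0,5,0,0,-30,0,5,0,0,-35,0,5,0,0,-35,-6.8,5,0,0,0,-6.8,5,0,0,0,-6.8,5,0,0,0,-6.8,5,0,0,0,0,5]'; python3 go.py 513.7 15.6 185 5.9
```

```text
t: 13.83
tcp_pos: [0.4842, -0.289, 0.0483]
orientation: [-180.0, 0.0, -21.2]
force: [-0.6, 0.2, 1.5]
finger_gap: 0.155
grip_force: 41.7
turn -0.0 then shift 0.8 -0.2 -1.2  (at [ 484.2 -289.    48.3] yaw -21.2 gap 13.2 grip 41.7 F [-0.6  0.2  1.5] t 13.8)
t: 14.58
tcp_pos: [0.4841, -0.2891, 0.1895]
orientation: [-180.0, -0.1, 6.1]
force: [-0.3, -0.1, -1.1]
finger_gap: 0.159
grip_force: 41.4
turn 0.2 then shift 60.8 -300.1 4.5  (at [ 484.1 -289.1  189.5] yaw 6.1 gap 13.6 grip 41.4 F [-0.3 -0.1 -1.1] t 14.6)
```

```bash

python3 -m handwheel '[6,-30,0,0.2,5,6,-30,0,0,5,6,-30,0,0,5,6,-30,0,0,5,6,-30,0,0,5,6,-30,0,0,5,6,-30,0,0,5,6,-30,0,0,5,6,-30,0,0,5,6,-30,0,0,5]'
python3 -m handwheel '[0,0,15,0,5,0,0,25,0,5,0,0,25,0,5,0,0,16,0,5,0,0,4,0,5,0,0,0,0,5,0,0,0,0,5,0,0,0,0,5,0,0,0,0,5]'
python3 go.py 512.9 15.6 81.3 5.9
```

```text
t: 15.42
tcp_pos: [0.5132, 0.0168, 0.1887]
orientation: [-180.0, -0.0, 5.6]
force: [0.8, -0.2, -1.7]
finger_gap: 0.154
grip_force: 41.5
t: 16.17
tcp_pos: [0.5144, 0.0155, 0.1045]
orientation: [-180.0, -0.1, 5.8]
force: [-0.8, 0.7, -0.3]
finger_gap: 0.157
grip_force: 41.4
turn -0.1 then shift -1.4 -0.2 23.2  (at [514.4  15.5 104.5] yaw 5.8 gap 13.4 grip 41.4 F [-0.8  0.7 -0.3] t 16.2)
```

```bash

python3 -m handwheel '[-1.2,-0.2,4,0,5,0,0,0,0,5,0,0,0,0,5,0,0,5,0,5,0,0,5,0,5,0,0,5,0,5,0,0,0,0,5,0,0,0,0,5]'
python3 go.py 512.9 15.6 81.3 5.9
```

```text
t: 16.83
tcp_pos: [0.5118, 0.0155, 0.0838]
orientation: [180.0, 0.1, 5.8]
force: [0.4, -0.3, -0.7]
finger_gap: 0.155
grip_force: 41.4
turn -0.1 then shift 1.1 0.0 2.5  (at [511.8  15.5  83.8] yaw 5.8 gap 13.2 grip 41.4 F [ 0.4 -0.3 -0.7] t 16.8)
```

```bash

python3 -m handwheel '[0.5,0,3,0,5,0,0,0,0,5,0,0,0,0,5]'
python3 -m handwheel '[0,0,0,0,34,0,0,0,0,34,0,0,0,0,34,0,0,0,0,34,0,0,-10,0,34,0,0,-25,0,34,0,0,-35,0,34,0,0,-35,-7,34,0,0,-35,-7,34,0,0,0,-7,45]'
python3 -m handwheel '[0,0,0,-7,45,0,0,0,-7,45,0,0,0,-7,45,0,0,0,-7,45,0,0,0,-7,45,0,0,0,-7,45,0,0,0,-7,45,0,0,0,-7,45,0,0,0,-7,45,0,0,0,-7,45]'
python3 -m handwheel '[0,0,0,-7,45,0,0,0,-7,45,0,0,0,-7,45,0,0,0,-7,45,0,0,0,-7,45,0,0,0,-7,45,0,0,0,-5,45]'
python3 go.py 433.7 309.2 200 143.2
python3 - <<'E'
from lids import *
im=capture("top");cv2.imwrite("pics/top3.png",im[:,:,::-1])
for b in [(157,208,177,232),(187,225,211,245)]:
  try: print(*handles(im,boxes=[b])[0])
  except Exception as e: print(b,e)
E
```

```text
t: 17.08
tcp_pos: [0.5129, 0.0156, 0.0814]
orientation: [-180.0, -0.0, 5.8]
force: [0.8, 0.5, -0.8]
finger_gap: 0.156
grip_force: 41.4
t: 17.92
tcp_pos: [0.5169, 0.0147, 0.2282]
orientation: [179.8, -0.7, 27.1]
force: [1.1, 0.0, 0.2]
finger_gap: 0.52
grip_force: 0.0
t: 18.75
tcp_pos: [0.5126, 0.0152, 0.222]
orientation: [180.0, -0.0, 97.1]
force: [-1.4, -0.8, 0.2]
finger_gap: 0.526
grip_force: 0.0
t: 19.33
tcp_pos: [0.5126, 0.0152, 0.222]
orientation: [180.0, 0.0, 144.1]
force: [-0.6, 0.1, 0.1]
finger_gap: 0.526
grip_force: 0.0
turn 0.9 then shift 239.3 188.1 22.0  (at [512.6  15.2 222. ] yaw 144.1 gap 44.9 grip 0.0 F [-0.6  0.1  0.1] t 19.3)
[496.7 414.2] [12.7 19.2] -4.7
[422.  316.1] [ 9.9 11.9] -38.4
```

View pics/top3.png

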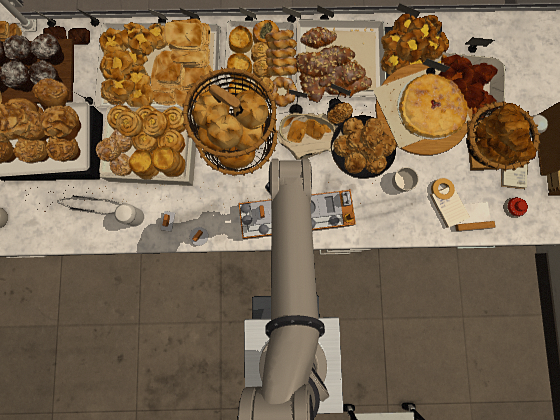

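The arm's shadow covers both left lids, but they are still at (167,219) and (198,235). Carrying on to the big round one.

```bash

python3 -m handwheel '[24,19,0,0.9,45,24,19,0,0,45,24,19,0,0,45,24,19,0,0,45,24,19,0,0,45,24,19,0,0,45,24,19,0,0,45,24,19,10,0,45,24,19,20,0,45,23,17,20,0,45]'
python3 -m handwheel '[0,0,20,0,45,0,0,20,0,45,0,0,0,0,45,0,0,0,0,45,0,0,0,0,45]'
python3 - <<'E'
from lids import *
im=capture("top");cv2.imwrite("pics/top4.png",im[:,:,::-1])
for b in [(157,208,177,232),(187,225,211,245)]:
  try: print(*handles(im,boxes=[b])[0])
  except Exception as e: print(b,e)
E
python3 go.py 433.7 309.2 49.5 143.2
```

```text
t: 20.22
tcp_pos: [0.4352, 0.3118, 0.1722]
orientation: [179.8, 0.0, 142.8]
force: [0.7, 0.2, 0.3]
finger_gap: 0.527
grip_force: 0.0
t: 20.63
tcp_pos: [0.436, 0.3096, 0.1326]
orientation: [179.9, 0.0, 142.8]
force: [0.0, -0.1, 1.0]
finger_gap: 0.523
grip_force: 0.0
(157, 208, 177, 232) max() iterable argument is empty
[446.6 298.3] [12.   4.7] 47.0
turn -0.4 then shift 1.6 -2.0 83.5  (at [436.2 309.8 133. ] yaw 142.8 gap 44.9 grip 0.0 F [0.1 0.3 0.3] t 20.7)
```

```bash

python3 -m handwheel '[1.6,-1,20,-0.4,45,0,0,25,0,42,0,0,25,0,40,0,0,11,0,40,0,0,0,0,40,0,0,0,0,40,0,0,0,0,40,0,0,0,0,40]'
python3 go.py 433.7 309.2 49.5 143.2
```

```text
t: 21.35
tcp_pos: [0.4343, 0.3106, 0.052]
orientation: [179.8, 0.0, 143.3]
force: [-0.2, -0.6, 0.6]
finger_gap: 0.468
grip_force: 0.0
turn 0.1 then shift -0.4 -1.5 2.5  (at [434.3 310.6  52. ] yaw 143.3 gap 40.0 grip 0.0 F [-0.2 -0.6  0.6] t 21.4)
```

```bash

python3 -m handwheel '[0,-1,2.5,0,40,0,0,0,0,40,0,0,0,0,5,0,0,0,0,5,0,0,0,0,5,0,0,0,0,5,0,0,0,0,5,0,0,0,0,5]' 40; python3 go.py 433.7 309.2 49.5
python3 -m handwheel '[0,0,-15,0,5,0,0,-25,0,5,0,0,-30,0,5,0,0,-35,0,5,0,0,-35,-7,5,0,0,0,-7,5,0,0,0,-7,5,0,0,0,-7,5,0,0,0,-7,5,0,0,0,-7,5]'; python3 -m handwheel '[0,0,0,-0.6,5,0,0,0,0,5]';python3 go.py 521.4 -60 185 185.9
```

```text
t: 22.02
tcp_pos: [0.4325, 0.3092, 0.048]
orientation: [180.0, -0.0, 143.3]
force: [-0.9, 0.0, 2.9]
finger_gap: 0.156
grip_force: 41.0
turn -0.0 then shift -0.9 0.7 -1.5  (at [432.5 309.2  48. ] yaw 143.3 gap 13.3 grip 41.0 F [-0.9  0.   2.9] t 22.0)
t: 22.85
tcp_pos: [0.4322, 0.3087, 0.1874]
orientation: [-180.0, -0.0, -174.3]
force: [0.2, -0.1, -0.7]
finger_gap: 0.152
grip_force: 40.5
t: 23.02
tcp_pos: [0.4323, 0.3087, 0.1875]
orientation: [-180.0, -0.0, -174.2]
force: [0.3, -0.2, -0.3]
finger_gap: 0.154
grip_force: 40.5
turn -0.1 then shift -50.7 -375.9 2.5  (at [432.3 308.7 187.5] yaw -174.2 gap 13.2 grip 40.5 F [ 0.3 -0.2 -0.3] t 23.0)
```

```bash

python3 -m handwheel '[-4,-31,0,0,5,-4,-31,0,0,5,-4,-31,0,0,5,-4,-31,0,0,5,-4,-31,0,0,5,-4,-31,0,0,5,-4,-31,0,0,5,-4,-31,0,0,5,-4,-31,0,0,5,-4,-31,0,0,5]'
python3 -m handwheel '[-4,-31,0,0,5,-5,-34,0,0,5,0,0,15,0,5,0,0,25,0,5,0,0,25,0,5,0,0,18,0,5,0,0,0,0,5,0,0,0,0,5,0,0,0,0,5,0,0,0,0,5]'
python3 go.py 520.5 -60 81 185.9
```

```text
t: 23.85
tcp_pos: [0.5042, 0.0033, 0.1877]
orientation: [180.0, 0.0, -174.3]
force: [1.2, 0.3, -0.5]
finger_gap: 0.161
grip_force: 40.4
t: 24.68
tcp_pos: [0.521, -0.059, 0.1062]
orientation: [-180.0, 0.2, -174.1]
force: [-0.3, 0.0, -1.3]
finger_gap: 0.155
grip_force: 40.4
turn -0.0 then shift 0.6 -0.9 25.2  (at [521.  -59.  106.2] yaw -174.1 gap 13.3 grip 40.4 F [-0.3  0.  -1.3] t 24.7)
```

```bash

python3 -m handwheel '[0.4,-0.8,6,0,5,0,0,0,0,5,0,0,0,0,5,0,0,5,0,5,0,0,5,0,5,0,0,5,0,5,0,0,0,0,5,0,0,0,0,5]'
python3 go.py 520.5 -60 81 185.9
```

```text
t: 25.35
tcp_pos: [0.5192, -0.0598, 0.0833]
orientation: [180.0, -0.1, -174.1]
force: [-0.7, -0.4, -0.9]
finger_gap: 0.156
grip_force: 40.4
turn -0.0 then shift -1.2 -0.3 2.3  (at [519.2 -59.8  83.3] yaw -174.1 gap 13.3 grip 40.4 F [-0.7 -0.4 -0.9] t 25.4)
```

```bash

python3 -m handwheel '[-0.5,0,3,0,5,0,0,0,0,5,0,0,0,0,5]'
python3 -m handwheel '[0,0,0,0,34,0,0,0,0,34,0,0,0,0,34,0,0,0,0,34,0,0,-10,0,34,0,0,-25,0,34,0,0,-35,0,34,0,0,-35,0,34,0,0,-35,7,45,0,0,0,8,45]'
python3 go.py 487.2 416 220 170.7
```

```text
t: 25.6
tcp_pos: [0.5203, -0.0598, 0.081]
orientation: [180.0, 0.0, -174.1]
force: [-0.4, 0.1, 1.3]
finger_gap: 0.156
grip_force: 40.8
t: 26.43
tcp_pos: [0.5243, -0.0607, 0.2285]
orientation: [179.8, 0.8, 171.4]
force: [1.1, -0.7, -0.3]
finger_gap: 0.528
grip_force: 0.0
turn 0.7 then shift 113.7 464.5 8.5  (at [524.3 -60.7 228.5] yaw 171.4 gap 45.1 grip 0.0 F [ 1.1 -0.7 -0.3] t 26.4)
```

```bash

python3 -m handwheel '[7.5,31,0,0.7,45,7.5,31,0,0,45,7.5,31,0,0,45,7.5,31,0,0,45,7.5,31,0,0,45,7.5,31,0,0,45,7.5,31,0,0,45,7.5,31,0,0,45,7.5,31,0,0,45,7.5,31,0,0,45]'
python3 -m handwheel '[7.5,31,0,0,45,7.5,31,10,0,45,7.5,31,20,0,45,7.5,31,20,0,45,7.5,31,20,0,45,0,0,20,0,45,0,0,0,0,45,0,0,0,0,45,0,0,0,0,45]'
python3 go.py 487.2 416 50 170.7
python3 - <<'E'
from h import *
for n in ("scene","top"):
    im=capture(n); cv2.imwrite(f"pics/{n}5.png",im[:,:,::-1])
a=cv2.imread("pics/top5.png");b=cv2.imread("pics/scene5.png")
u,v=proj("scene",[.487,.416,.03])[0].astype(int)
A=cv2.resize(a[180:250,232:362],(780,420),interpolation=cv2.INTER_CUBIC)
o=np.zeros((600,790,3),np.uint8);o[:300,:557]=cv2.resize(A,(557,300))
o[300:600,:300]=cv2.resize(b[v-30:v+30,u-30:u+30],(300,300));o[300:600,310:710]=cv2.resize(a[190:250,140:220],(400,300))
cv2.imwrite("pics/z5.png",o)
E
```

```text
t: 27.27
tcp_pos: [0.4934, 0.2595, 0.2217]
orientation: [180.0, 0.0, 171.0]
force: [0.6, -0.2, -0.7]
finger_gap: 0.527
grip_force: 0.0
t: 28.02
tcp_pos: [0.4823, 0.4159, 0.1324]
orientation: [180.0, 0.1, 170.9]
force: [0.1, -0.2, 0.4]
finger_gap: 0.524
grip_force: 0.0
turn 0.2 then shift -4.9 0.9 82.4  (at [482.3 415.9 132.4] yaw 170.9 gap 44.8 grip 0.0 F [ 0.1 -0.2  0.4] t 28.0)
```

View pics/z5.png

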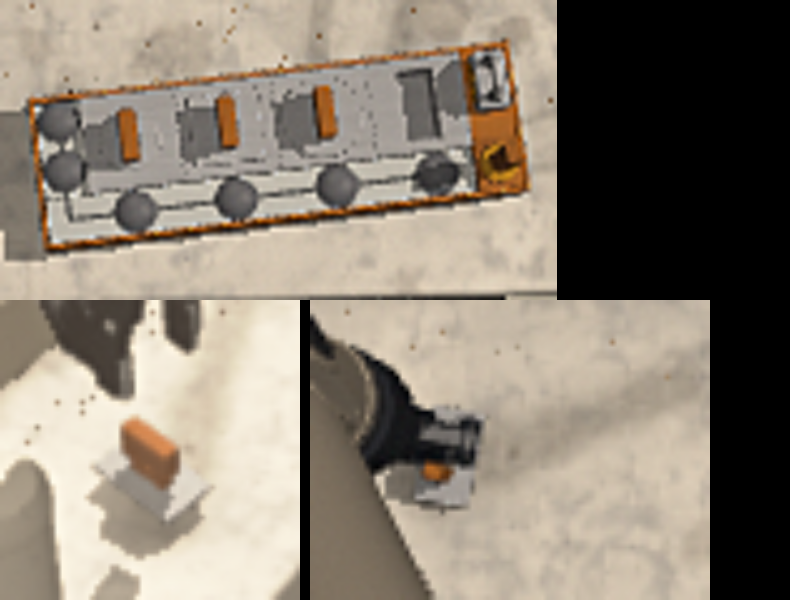

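Three lids sit on their tubs, at crop pixels (128,134), (227,122) and (323,112). The oblong tub is still open and its lid lies under the gripper.

```bash

python3 -m handwheel '[-4,0.5,20,0.2,45,0,0,25,0,42,0,0,25,0,40,0,0,9,0,40,0,0,0,0,40,0,0,0,0,40,0,0,0,0,40,0,0,0,0,40]'
python3 go.py 487.2 416 49.5 170.7
```

```text
t: 28.78
tcp_pos: [0.4861, 0.4178, 0.0539]
orientation: [179.8, 0.1, 170.8]
force: [0.3, -0.8, 0.7]
finger_gap: 0.468
grip_force: 0.0
turn 0.1 then shift -1.3 -1.6 4.4  (at [486.1 417.8  53.9] yaw 170.8 gap 40.0 grip 0.0 F [ 0.3 -0.8  0.7] t 28.8)
```

```bash

python3 -m handwheel '[-0.5,-1.2,4,0,40,0,0,0,0,40,0,0,0,0,5,0,0,0,0,5,0,0,0,0,5,0,0,0,0,5,0,0,0,0,5,0,0,0,0,5]' 40; python3 go.py 487.2 416 49.5
python3 -m handwheel '[0,0,-15,0,5,0,0,-25,0,5,0,0,-30,0,5,0,0,-35,0,5,0,0,-35,-7,5,0,0,0,-8,5,0,0,0,0,5,0,0,0,0,5]'; python3 go.py 529.2 -135.6 185 185.9
```

```text
t: 29.45
tcp_pos: [0.4852, 0.4158, 0.0479]
orientation: [180.0, 0.0, 170.9]
force: [0.2, -0.2, -1.0]
finger_gap: 0.157
grip_force: 42.5
turn -0.0 then shift -2.0 0.5 -1.6  (at [485.2 415.8  47.9] yaw 170.9 gap 13.4 grip 42.5 F [ 0.2 -0.2 -1. ] t 29.4)
t: 30.12
tcp_pos: [0.4847, 0.4152, 0.1874]
orientation: [-180.0, -0.1, -175.2]
force: [-0.2, -1.0, -2.0]
finger_gap: 0.152
grip_force: 42.5
turn -1.1 then shift 12.4 -552.5 2.4  (at [484.7 415.2 187.4] yaw -175.2 gap 13.0 grip 42.5 F [-0.2 -1.  -2. ] t 30.1)
```

```bash

python3 -m handwheel '[0.8,-31,0,-1.1,5,0.8,-31,0,0,5,0.8,-31,0,0,5,0.8,-31,0,0,5,0.8,-31,0,0,5,0.8,-31,0,0,5,0.8,-31,0,0,5,0.8,-31,0,0,5,0.8,-31,0,0,5,0.8,-31,0,0,5]'
python3 -m handwheel '[0.8,-31,0,0,5,0.8,-31,0,0,5,0.8,-31,0,0,5,0.8,-31,0,0,5,0.8,-31,0,0,5,0.8,-31,0,0,5,0.8,-31,0,0,5,0.8,-25,0,0,5,0,0,0,0,5,0,0,0,0,5]'
python3 -m handwheel '[0,0,15,0,5,0,0,25,0,5,0,0,25,0,5,0,0,18,0,5,0,0,0,0,5,0,0,0,0,5,0,0,0,0,5,0,0,0,0,5]'
python3 go.py 527.2 -135.8 81 185.9
```

```text
t: 30.95
tcp_pos: [0.508, 0.1047, 0.1859]
orientation: [-179.9, -0.2, -174.1]
force: [0.5, -0.1, 0.7]
finger_gap: 0.151
grip_force: 42.5
t: 31.78
tcp_pos: [0.5275, -0.1364, 0.1861]
orientation: [180.0, -0.2, -174.3]
force: [0.0, 1.3, -0.7]
finger_gap: 0.154
grip_force: 42.5
t: 32.45
tcp_pos: [0.53, -0.1345, 0.106]
orientation: [-180.0, 0.1, -173.9]
force: [-0.8, 0.0, -0.4]
finger_gap: 0.156
grip_force: 42.5
turn 0.2 then shift 3.0 -1.0 25.0  (at [ 530.  -134.5  106. ] yaw -173.9 gap 13.3 grip 42.5 F [-0.8  0.  -0.4] t 32.5)
```

```bash

python3 -m handwheel '[1.5,-1,6,0.2,5,0,0,0,0,5,0,0,0,0,5,0,0,0,0,5]'
python3 go.py 527.2 -135.8 81 185.9
```

```text
t: 32.78
tcp_pos: [0.5277, -0.136, 0.099]
orientation: [180.0, 0.0, -174.1]
force: [0.4, 0.5, 0.0]
finger_gap: 0.154
grip_force: 42.5
turn -0.0 then shift 0.5 0.2 18.0  (at [ 527.7 -136.    99. ] yaw -174.1 gap 13.2 grip 42.5 F [0.4 0.5 0. ] t 32.8)
```

```bash

python3 -m handwheel '[0,0,5,0,5,0,0,5,0,5,0,0,5,0,5,0,0,0,0,5,0,0,3,0,5,0,0,0,0,5,0,0,0,0,5]'
python3 go.py 527.2 -135.8 81 185.9
```

```text
t: 33.37
tcp_pos: [0.5279, -0.1361, 0.0809]
orientation: [-180.0, 0.0, -174.1]
force: [-0.2, -0.1, 1.0]
finger_gap: 0.153
grip_force: 42.6
turn 0.0 then shift 0.6 0.3 -0.1  (at [ 527.9 -136.1   80.9] yaw -174.1 gap 13.1 grip 42.6 F [-0.2 -0.1  1. ] t 33.4)
```

```bash

python3 -m handwheel '[0,0,0,0,30,0,0,0,0,30,0,0,0,0,30,0,0,0,0,30,0,0,-10,0,30,0,0,-25,0,30,0,0,-35,0,30,0,0,-35,0,30,0,0,-35,0,30,0,0,0,0,30]'
python3 - <<'E'
from h import *
a=cv2.imread("pics/top0.png");b=cv2.imread("pics/scene1.png")
o=np.zeros((400,790,3),np.uint8)
o[:400,:390]=cv2.resize(a[187:227,323:362],(390,400),interpolation=cv2.INTER_NEAREST)
o[:400,400:790]=cv2.resize(b[162:202,292:331],(390,400),interpolation=cv2.INTER_NEAREST)
cv2.imwrite("pics/z6.png",o)
E
```

```text
t: 34.2
tcp_pos: [0.5318, -0.1376, 0.2287]
orientation: [-179.8, 0.8, -174.1]
force: [0.7, 0.1, 0.6]
finger_gap: 0.352
grip_force: 0.0
```

View pics/z6.png

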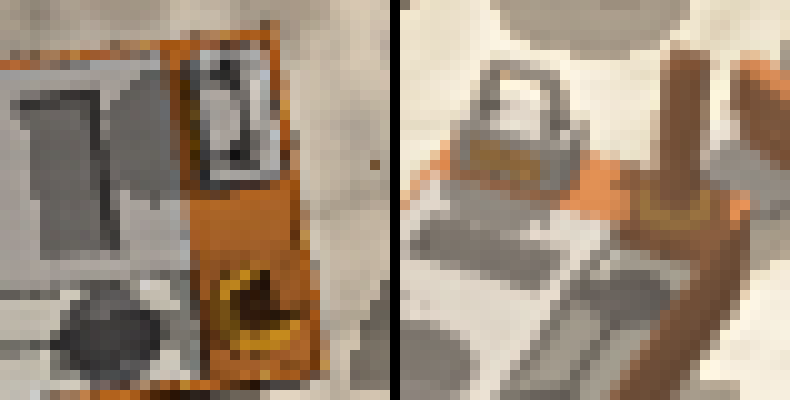

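```bash
python3 - <<'E'
from h import *
y=.102;M=np.array([[np.cos(y),-np.sin(y)],[np.sin(y),np.cos(y)]]);C=np.array([494.2,-74.8])
def rep(n,z0,u,v,z,lab):
    w=ray(n,[(z0[0]+u/10-.5,z0[1]+v/10-.5)],z)[0]*1000; print(lab,n,z,"world",w.round(1),"caddy",(w@M-C).round(1))
T=(323,187);S=(292,162)
rep("top",T,262,307,.047,"ring");rep("scene",S,276,203,.047,"ring");rep("scene",S,290,54,.115,"styl top")
for u,v in((228,70),(237,155)):
  for z in(.05,.06,.07,.08): rep("top",T,u,v,z,"hoop")
for z in (.06,.07,.08,.09): rep("scene",S,124,66,z,"hoop top")
g=cv2.imread("pics/top0.png")[187:208,340:353,:];print(g[:,:,::-1].mean(2).astype(int))
E
```

```text
ring top 0.047 world [ 482.8 -199.6] caddy [ -34.2 -173. ]
ring scene 0.047 world [ 482.  -197.7] caddy [ -34.9 -171. ]
styl top scene 0.115 world [ 481.5 -197.7] caddy [ -35.3 -170.9]
hoop top 0.05 world [ 563.4 -191.5] caddy [  46.8 -173.1]
hoop top 0.06 world [ 561.6 -189.7] caddy [  45.2 -171.1]
hoop top 0.07 world [ 559.8 -187.9] caddy [  43.6 -169.1]
hoop top 0.08 world [ 558.  -186.1] caddy [  42.  -167.1]
hoop top 0.05 world [ 534.2 -193.1] caddy [  17.6 -171.7]
hoop top 0.06 world [ 532.7 -191.3] caddy [  16.2 -169.8]
hoop top 0.07 world [ 531.1 -189.5] caddy [  14.8 -167.8]
hoop top 0.08 world [ 529.5 -187.7] caddy [  13.4 -165.8]
hoop top scene 0.06 world [ 565.8 -229.6] caddy [  45.3 -211.3]
hoop top scene 0.07 world [ 559.2 -216.6] caddy [  40.  -197.6]
hoop top scene 0.08 world [ 552.5 -203.6] caddy [  34.7 -184. ]
hoop top scene 0.09 world [ 545.9 -190.5] caddy [  29.5 -170.3]
[[178 185 181 175 175 174 159 145 154 154 152 151 152]
 [182 186 184 183 184 176 160 152 153 143 147 152 152]
 [186 185 180 183 182 178 160 147 144  79 113 145 151]
 [181 151 101 124 131 124 109 
[... 260 characters left out ...]
12 111  76  40 126 200 169  75 135 193]
 [ 65  34  51 163 166 166 106 110 196 164  76 146 193]
 [ 65  46  54 146 157 156 136  94 185 151  66 137 197]
 [ 66  47  63 127 156 153 164  80 185 147 103 113 199]
 [ 76  46  45 106 159 155 168  74 167 157 162  88 191]
 [ 84  58  41  90 172 161 160  51 105 137 189  89 126]
 [ 84  62  50  67 164 159  62  52  95 141 169  69 104]
 [ 79  64  33  58  97  70  15  42 114 158 174  48 137]
 [ 96  66  45  43 111 114  68  62  72 164 172  67 135]
 [103  63  57  38 152 165 162 160 153 129 123  85 105]
 [ 99  54  57  51  65  54  49  53  49  62  84  96  83]
 [109  81  64  65  65  61  93 103 102 103 102 101  77]
 [168 137 104 101 106 104 105 101 101 104 104 102  70]]
```

```bash
python3 go.py 482.3 -198.5 180 185.9
python3 - <<'E'
import numpy as np
y=.102;M=np.array([[np.cos(y),-np.sin(y)],[np.sin(y),np.cos(y)]]);C=np.array([494.2,-74.8])
for n,p in dict(rest=(-34.8,-171.8),start=(-38,-142),corner=(-38,168),end=(48,168),shackle=(30,-170.5)).items(): print(n,(M@(C+p)).round(1))
E
```

```text
turn -0.0 then shift 55.5 -55.5 48.7  (at [ 531.8 -137.6  228.7] yaw -174.1 gap 30.1 grip 0.0 F [0.7 0.1 0.6] t 34.2)
rest [ 482.1 -198.5]
start [ 475.9 -169.2]
corner [444.3 139.2]
end [529.9 147.9]
shackle [ 546.5 -190.6]
```

```bash

python3 -m handwheel '[14,-14,10,0,45,14,-14,10,0,45,14,-14,15,0,45,13.5,-13.5,15,0,45,0,0,0,0,45,0,0,0,0,45,0,0,0,0,45]'
python3 go.py 482.3 -198.5 140 185.9
```

```text
t: 34.78
tcp_pos: [0.4791, -0.1964, 0.1715]
orientation: [180.0, 0.1, -174.1]
force: [-0.1, 0.6, -0.0]
finger_gap: 0.528
grip_force: 0.0
turn 0.0 then shift -3.0 -2.4 31.5  (at [ 479.1 -196.4  171.5] yaw -174.1 gap 45.1 grip 0.0 F [-0.1  0.6 -0. ] t 34.8)
```

```bash

python3 -m handwheel '[-2.5,-2.2,15,0,45,0,0,15,0,45,0,0,15,0,45,0,0,15,0,40,0,0,10,0,40,0,0,3,0,40,0,0,0,0,40,0,0,0,0,40,0,0,0,0,40]'
python3 go.py 482.3 -198.5 98 185.9
```

```text
t: 35.53
tcp_pos: [0.4818, -0.1989, 0.0987]
orientation: [-180.0, 0.1, -174.1]
force: [0.3, 0.6, -0.2]
finger_gap: 0.466
grip_force: 0.0
turn 0.0 then shift -0.6 0.3 0.7  (at [ 481.8 -198.9   98.7] yaw -174.1 gap 39.8 grip 0.0 F [ 0.3  0.6 -0.2] t 35.5)
```

```bash

python3 -m handwheel '[-0.4,0,0.5,0,30,0,0,0,0,10,0,0,0,0,10,0,0,0,0,10,0,0,0,0,10,0,0,0,0,10,0,0,0,0,10]' 40; python3 go.py 482.3 -198.5 98 185.9
python3 -m handwheel '[0,0,0,0,10,0,0,0,0,10]' 100; python3 go.py 482.3 -198.5 98 185.9
```

```text
t: 36.12
tcp_pos: [0.4817, -0.1989, 0.0978]
orientation: [-180.0, 0.1, -174.1]
force: [-0.8, 0.4, 5.4]
finger_gap: 0.18
grip_force: 39.5
turn 0.0 then shift -0.6 0.3 -0.2  (at [ 481.7 -198.9   97.8] yaw -174.1 gap 15.3 grip 39.5 F [-0.8  0.4  5.4] t 36.1)
t: 36.28
tcp_pos: [0.4818, -0.1989, 0.098]
orientation: [-180.0, 0.1, -174.1]
force: [-0.1, 1.3, 6.2]
finger_gap: 0.171
grip_force: 97.2
turn 0.0 then shift -0.5 0.3 -0.0  (at [ 481.8 -198.9   98. ] yaw -174.1 gap 14.6 grip 97.2 F [-0.1  1.3  6.2] t 36.3)
```

```bash

python3 -m handwheel '[0,0,-8,0,10,0,0,-15,0,10,0,0,-15,0,10,0,0,-15,0,10,0,0,0,0,10,0,0,0,0,10]'; python3 go.py 475.9 -169.2 150 185.9
```

```text
t: 36.78
tcp_pos: [0.4814, -0.1988, 0.1506]
orientation: [-180.0, 0.1, -174.1]
force: [-0.3, -0.1, -1.4]
finger_gap: 0.169
grip_force: 97.4
turn 0.0 then shift 2.5 30.0 0.6  (at [ 481.4 -198.8  150.6] yaw -174.1 gap 14.4 grip 97.4 F [-0.3 -0.1 -1.4] t 36.8)
```

```bash

python3 -m handwheel '[1,10,0,0,10,1,10,0,0,10,0.5,10,0,0,10,0,0,0,0,10,0,0,0,0,10,0,0,0,0,10]'; python3 go.py 475.9 -169.2 126 185.9
python3 - <<'E'
from h import *
b=capture("scene");b=b[:,:,::-1];cv2.imwrite("pics/scene7.png",b)
print(proj("scene",[[.4759,-.1692,.036],[.4759,-.1692,.062],[.4443,.1392,.036]]))
cv2.imwrite("pics/z7.png",cv2.resize(b[150:220,270:340],(600,600),interpolation=cv2.INTER_NEAREST))
E
```

```text
t: 37.28
tcp_pos: [0.4756, -0.169, 0.1501]
orientation: [-180.0, -0.0, -174.1]
force: [0.6, -0.6, -1.1]
finger_gap: 0.173
grip_force: 97.5
turn 0.0 then shift -0.2 -0.2 24.1  (at [ 475.6 -169.   150.1] yaw -174.1 gap 14.8 grip 97.5 F [ 0.6 -0.6 -1.1] t 37.3)
[[316.80099731 188.48140746]
 [317.27139415 182.86846089]
 [281.79691987 238.67086396]]
```

View pics/z7.png

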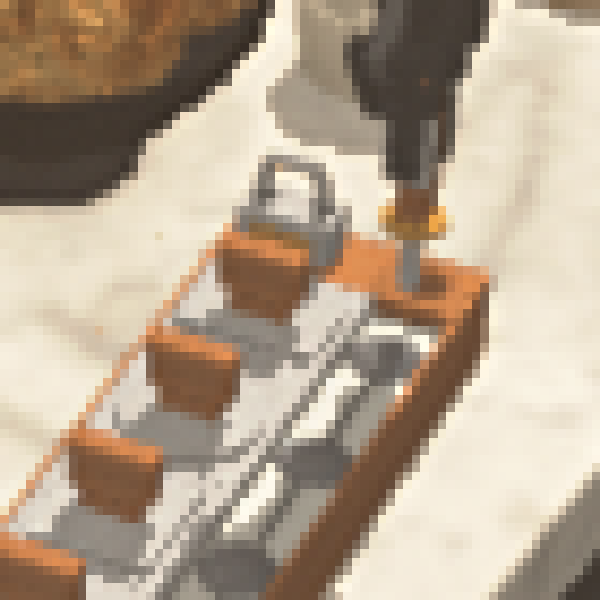

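All four lids are seated. The stylus hangs vertical with its tip near crop pixel (408,290), over the seam start. Lowering it now.

```bash

python3 -m handwheel '[0,0,6,0,10,0,0,6,0,10,0,0,5,0,10,0,0,3,0,10,0,0,2,0,10,0,0,2,0,10,0,0,0,0,10,0,0,0,0,10]'; python3 go.py 475.9 -169.2 126 185.9
```

```text
t: 38.0
tcp_pos: [0.4757, -0.1692, 0.1263]
orientation: [180.0, 0.0, -174.1]
force: [-0.7, 0.6, 0.3]
finger_gap: 0.174
grip_force: 97.5
turn 0.0 then shift -0.2 -0.0 0.3  (at [ 475.7 -169.2  126.3] yaw -174.1 gap 14.8 grip 97.5 F [-0.7  0.6  0.3] t 38.0)
```

```bash
cat > ck.py <<'E'
from h import *
y=.102;M=np.array([[np.cos(y),-np.sin(y)],[np.sin(y),np.cos(y)]]);C=np.array([494.2,-74.8])
s=manip.get_state();p=np.array(s["tcp_pos"])*1000
print("caddy",(p[:2]@M-C).round(1),"z",p[2].round(1),"F",np.round(s["force"],1),"gap",round(s["finger_gap"]*85.4,1),"rpy",np.round(s["orientation"],1),"t",round(s["t"],1))
E
python3 ck.py
python3 -m handwheel '[0,2.5,0,0,10,0,2.5,0,0,10,0,2.5,0,0,10,0,2.5,0,0,10,0,2.5,0,0,10]' >/dev/null; python3 ck.py
python3 -m handwheel '[0,2.5,0,0,10,0,2.5,0,0,10,0,2.5,0,0,10,0,2.5,0,0,10,0,2.5,0,0,10]' >/dev/null; python3 ck.py
```

```text
caddy [ -38.2 -142. ] z 126.3 F [-0.7  0.6  0.3] gap 14.8 rpy [ 180.     0.  -174.1] t 38.0
caddy [ -37.7 -129.5] z 126.8 F [ 1.2 -1.2  1.2] gap 14.6 rpy [-1.800e+02  1.000e-01 -1.741e+02] t 38.4
caddy [ -38.7 -115.6] z 125.8 F [-0.4  0.9 -0.4] gap 14.7 rpy [ 1.799e+02 -1.000e-01 -1.741e+02] t 38.8
```

```bash

python3 -m handwheel '[0,2.5,0,0,10,0,2.5,0,0,10,0,2.5,0,0,10,0,2.5,0,0,10,0,2.5,0,0,10,0,2.5,0,0,10]' >/dev/null; python3 ck.py
python3 - <<'E'
from h import *
b=capture("scene");b=b[:,:,::-1];cv2.imwrite("pics/scene8.png",b)
cv2.imwrite("pics/z8.png",cv2.resize(b[160:220,270:330],(600,600),interpolation=cv2.INTER_NEAREST))
E
```

```text
caddy [ -38.3 -101.6] z 126.3 F [-0.   0.4 -0.4] gap 14.5 rpy [ 180.    -0.  -174.1] t 39.3
```

View pics/z8.png

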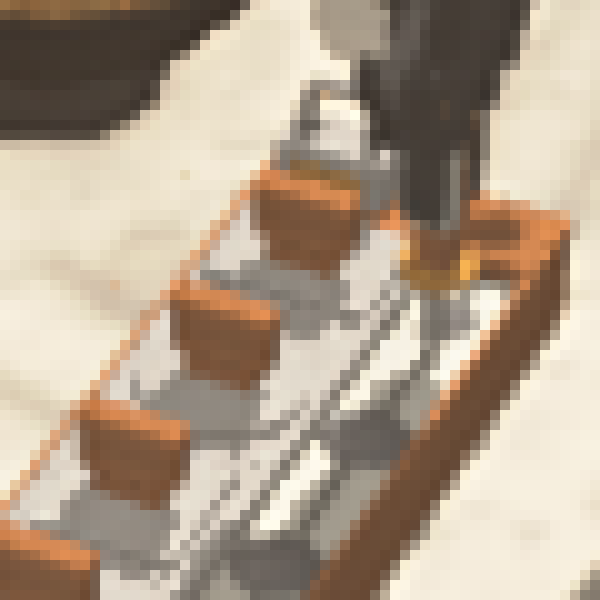

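Stud 0, near crop pixel (450,310), is now pale and flat, while the next studs at (370,440) and (280,560) are still dark domes. I'll go on, slightly lower.

```bash

python3 -m handwheel '[0,2.5,0.4,0,10,0,2.5,0.4,0,10,0,2.5,0,0,10,0,2.5,0,0,10,0,2.5,0,0,10,0,2.5,0,0,10,0,2.5,0,0,10,0,2.5,0,0,10,0,2.5,0,0,10,0,2.5,0,0,10]' >/dev/null; python3 ck.py
python3 -m handwheel '[0,2.5,0,0,10,0,2.5,0,0,10,0,2.5,0,0,10,0,2.5,0,0,10,0,2.5,0,0,10,0,2.5,0,0,10,0,2.5,0,0,10,0,2.5,0,0,10,0,2.5,0,0,10,0,2.5,0,0,10]' >/dev/null; python3 ck.py
python3 -m handwheel '[0,2.5,0,0,10,0,2.5,0,0,10,0,2.5,0,0,10,0,2.5,0,0,10,0,2.5,0,0,10,0,2.5,0,0,10,0,2.5,0,0,10,0,2.5,0,0,10,0,2.5,0,0,10,0,2.5,0,0,10]' >/dev/null; python3 ck.py
```

```text
caddy [-38.3 -76.6] z 125.5 F [ 0.  -0.2 -0.6] gap 14.8 rpy [ 180.     0.  -174.1] t 40.2
caddy [-37.8 -52.7] z 126.0 F [ 0.1 -3.4  2.1] gap 14.6 rpy [-1.799e+02  1.000e-01 -1.741e+02] t 41.0
caddy [-38.5 -26.5] z 125.4 F [-0.1 -0.7 -1. ] gap 15.1 rpy [ 180.    -0.  -174.1] t 41.9
```

```bash

python3 -m handwheel '[0,2.5,0,0,10,0,2.5,0,0,10,0,2.5,0,0,10,0,2.5,0,0,10,0,2.5,0,0,10,0,2.5,0,0,10,0,2.5,0,0,10,0,2.5,0,0,10,0,2.5,0,0,10,0,2.5,0,0,10]' >/dev/null; python3 ck.py
python3 -m handwheel '[0,2.5,0,0,10,0,2.5,0,0,10,0,2.5,0,0,10,0,2.5,0,0,10,0,2.5,0,0,10,0,2.5,0,0,10,0,2.5,0,0,10,0,2.5,0,0,10,0,2.5,0,0,10,0,2.5,0,0,10]' >/dev/null; python3 ck.py
python3 -m handwheel '[0,2.5,0,0,10,0,2.5,0,0,10,0,2.5,0,0,10,0,2.5,0,0,10,0,2.5,0,0,10,0,2.5,0,0,10,0,2.5,0,0,10,0,2.5,0,0,10,0,2.5,0,0,10,0,2.5,0,0,10]' >/dev/null; python3 ck.py
```

```text
caddy [-38.4  -1.6] z 125.5 F [-0.5  1.1 -0.9] gap 14.8 rpy [ 180.     0.  -174.1] t 42.7
caddy [-38.2  21.3] z 125.8 F [ 0.  -4.2  2.2] gap 14.4 rpy [-179.8    0.  -174.1] t 43.5
caddy [-38.8  48.8] z 125.2 F [ 0.  -0.7 -0.4] gap 14.5 rpy [ 180.    -0.  -174.1] t 44.4
```

```bash

python3 -m handwheel '[0,2.5,0,0,10,0,2.5,0,0,10,0,2.5,0,0,10,0,2.5,0,0,10,0,2.5,0,0,10,0,2.5,0,0,10,0,2.5,0,0,10,0,2.5,0,0,10,0,2.5,0,0,10,0,2.5,0,0,10]' >/dev/null; python3 ck.py
python3 -m handwheel '[0,2.5,0,0,10,0,2.5,0,0,10,0,2.5,0,0,10,0,2.5,0,0,10,0,2.5,0,0,10,0,2.5,0,0,10,0,2.5,0,0,10,0,2.5,0,0,10,0,2.5,0,0,10,0,2.5,0,0,10]' >/dev/null; python3 ck.py
```

```text
caddy [-38.5  73.4] z 125.5 F [-0.2  0.5 -1. ] gap 14.9 rpy [ 180.     0.  -174.1] t 45.2
caddy [-38.5  98.4] z 125.5 F [-0.  -0.7 -0.5] gap 14.8 rpy [ 180.     0.  -174.1] t 46.0
```

```bash

python3 -m handwheel '[-0.1,2.5,0,0,10,-0.1,2.5,0,0,10,-0.1,2.5,0,0,10,0,2.5,0,0,10,0,2.5,0,0,10,0,2.5,0,0,10,0,2.5,0,0,10,0,2.5,0,0,10,0,2.5,0,0,10,0,2.5,0,0,10]' >/dev/null; python3 ck.py
python3 -m handwheel '[0,2.5,0,0,10,0,2.5,0,0,10,0,2.5,0,0,10,0,2.5,0,0,10,0,2.5,0,0,10,0,2.5,0,0,10,0,2.5,0,0,10,0,2.5,0,0,10,0,2.5,0,0,10,0,2.5,0,0,10]' >/dev/null; python3 ck.py
```

```text
caddy [-38.5 124.1] z 125.3 F [0.3 0.4 0. ] gap 14.6 rpy [ 179.9   -0.  -174.1] t 46.9
caddy [-38.2 148.4] z 125.5 F [-0.6  0.6 -1.4] gap 14.7 rpy [ 180.     0.  -174.1] t 47.7
```

```bash

python3 -m handwheel '[0,2.5,0,0,10,0,2.5,0,0,10,0,2.5,0,0,10,0,2.5,0,0,10,0,2.5,0,0,10,0,2.5,0,0,10,0,2.5,0,0,10,0,2,0,0,10,0,0,0,0,10]' >/dev/null; python3 ck.py
python3 -m handwheel '[-2.5,0,0,0,10,-2.5,0,0,0,10,-2.5,0,0,0,10,-2.5,0,0,0,10,-2.5,0,0,0,10,-2.5,0,0,0,10,-2.5,0,0,0,10,-2.5,0,0,0,10,-2.5,0,0,0,10,-2.5,0,0,0,10]' >/dev/null; python3 ck.py
```

```text
caddy [-38.2 168.2] z 125.5 F [-1.  -1.6 -1. ] gap 14.9 rpy [ 180.    0. -174.] t 48.5
caddy [-15.8 167.5] z 124.8 F [-5.9  0.1  2.1] gap 14.7 rpy [-180.    -0.4 -174.1] t 49.3
```

```bash

python3 -m handwheel '[-2.5,0,0,0,10,-2.5,0,0,0,10,-2.5,0,0,0,10,-2.5,0,0,0,10,-2.5,0,0,0,10,-2.5,0,0,0,10,-2.5,0,0,0,10,-2.5,0,0,0,10,-2.5,0,0,0,10,-2.5,0,0,0,10]' >/dev/null; python3 ck.py
python3 -m handwheel '[-2.5,0,0,0,10,-2.5,0,0,0,10,-2.5,0,0,0,10,-2.5,0,0,0,10,-2.5,0,0,0,10]' >/dev/null; python3 ck.py
```

```text
caddy [ 12.3 167.7] z 125.5 F [-0.1  0.1 -0.7] gap 14.4 rpy [ 180.     0.  -174.1] t 50.1
caddy [ 23.3 167.7] z 125.3 F [-4.3 -0.4  1.5] gap 14.7 rpy [ 180.    -0.2 -174.1] t 50.5
```

```bash

python3 -m handwheel '[-2.5,0,0,0,10,-2.5,0,0,0,10,-2.5,0,0,0,10,-2.5,0,0,0,10,-2.5,0,0,0,10,-2.5,0,0,0,10,-2.5,0,0,0,10,-2.5,0,0,0,10,-2.5,0,0,0,10,-2,0,0,0,10]' >/dev/null; python3 -m handwheel '[0,0,0,0,10,0,0,0,0,10,0,0,0,0,10]' >/dev/null; python3 ck.py
python3 -m handwheel '[0,0,-10,0,10,0,0,-15,0,10,0,0,-20,0,10,0,0,-25,0,10,0,0,0,0,10,0,0,0,0,10]' >/dev/null; python3 ck.py; python3 go.py 481.8 -198.9 185 185.9
```

```text
caddy [ 48.6 167.7] z 125.4 F [-1.1 -0.5 -1.6] gap 14.7 rpy [ 180.    -0.  -174.1] t 51.6
caddy [ 49.8 167.9] z 197.6 F [-1.1  0.1 -1.2] gap 14.7 rpy [ 179.9    0.2 -174.1] t 52.1
turn 0.0 then shift 85.3 -339.9 12.6  (at [531.7 148.  197.6] yaw -174.1 gap 14.7 grip 97.9 F [-1.1  0.1 -1.2] t 52.1)
```

```bash

python3 -m handwheel '[7,-28,0,0,10,7,-28,0,0,10,7,-28,0,0,10,7,-28,0,0,10,7,-28,0,0,10,7,-28,0,0,10,7,-28,0,0,10,7,-28,0,0,10,7,-28,0,0,10,7,-28,0,0,10]' >/dev/null
python3 -m handwheel '[7,-28,0,0,10,7,-28,0,0,10,1,-4,0,0,10,0,0,10,0,10,0,0,10,0,10,0,0,0,0,10,0,0,0,0,10,0,0,0,0,10]' >/dev/null; python3 ck.py;python3 go.py 481.8 -198.9 152 185.9
python3 - <<'E'
from h import *
for n in ("scene","top"):
    im=capture(n); cv2.imwrite(f"pics/{n}9.png",im[:,:,::-1])
a=cv2.imread("pics/top9.png");b=cv2.imread("pics/scene9.png")
o=np.zeros((600,790,3),np.uint8);o[:,:540]=cv2.resize(b[165:255,247:328],(540,600),interpolation=cv2.INTER_CUBIC)
o[:250,545:790]=cv2.resize(a[190:240,235:284],(245,250),interpolation=cv2.INTER_CUBIC)
o[255:505,545:790]=cv2.resize(a[190:240,284:333],(245,250),interpolation=cv2.INTER_CUBIC)
cv2.imwrite("pics/z9.png",o)
E
```

```text
caddy [ -35.6 -171. ] z 174.9 F [ 0.1  0.5 -0.8] gap 15.0 rpy [ 180.   -0. -174.] t 53.6
turn 0.1 then shift -0.4 -1.1 22.9  (at [ 481.3 -197.8  174.9] yaw -174.0 gap 15.0 grip 97.9 F [ 0.1  0.5 -0.8] t 53.6)
```

View pics/z9.png

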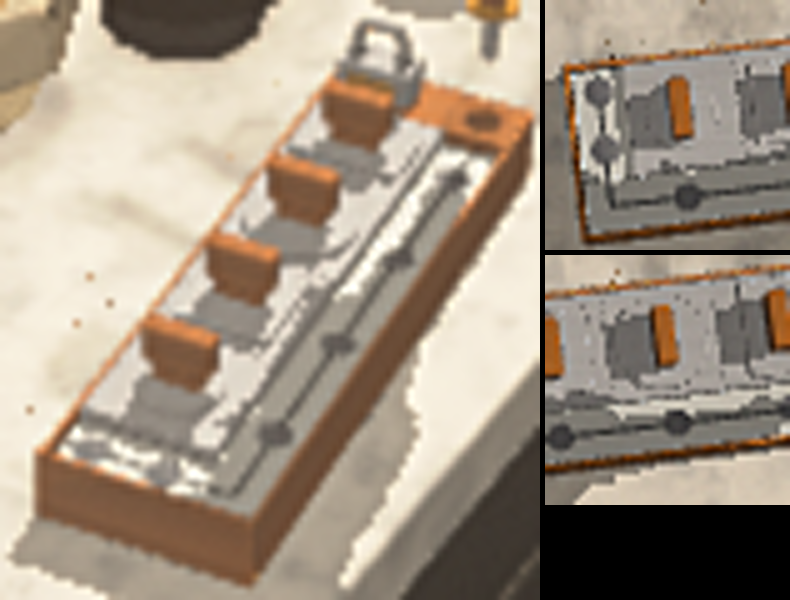

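All six studs now show as small flat caps of equal size, and the four lids are seated. Next the stylus goes back into its rest.

```bash

python3 -m handwheel '[-0.3,-1,12,0,10,0,0,10,0,10,0,0,0,0,10,0,0,0,0,10,0,0,0,0,10]' >/dev/null; python3 go.py 481.8 -198.9 98 185.9
```

```text
turn -0.0 then shift -0.6 1.3 55.2  (at [ 481.4 -200.3  153.2] yaw -174.1 gap 14.7 grip 97.9 F [-0.1 -0.3 -0.3] t 54.1)
```

```bash

python3 -m handwheel '[-0.4,0.8,9,0,10,0,0,9,0,10,0,0,9,0,10,0,0,9,0,10,0,0,9,0,10,0,0,5,0,10,0,0,2,0,10,0,0,0,0,10,0,0,0,0,10]' >/dev/null; python3 go.py 481.8 -198.9 98 185.9
```

```text
turn -0.0 then shift 0.1 0.6 3.5  (at [ 482.  -199.5  101.5] yaw -174.1 gap 14.6 grip 97.9 F [ 0.  -0.9 -0.1] t 54.9)
```

```bash

python3 -m handwheel '[0,0.4,2,0,10,0,0,1,0,10,0,0,0.5,0,10,0,0,0,0,10,0,0,0,0,10]' >/dev/null; python3 go.py 481.8 -198.9 98 185.9
python3 -m handwheel '[0,0,0,0,18,0,0,0,0,24,0,0,0,0,30,0,0,0,0,36,0,0,0,0,36,0,0,0,0,36]' 40;
```

```text
turn 0.0 then shift 0.0 0.0 0.1  (at [ 481.8 -198.9   98.1] yaw -174.1 gap 14.9 grip 97.9 F [-0.1 -0.3 -0.6] t 55.3)
t: 55.82
tcp_pos: [0.4818, -0.199, 0.098]
orientation: [180.0, 0.0, -174.1]
force: [-0.8, 0.0, 0.0]
finger_gap: 0.419
grip_force: 0.0
```

```bash

python3 -m handwheel '[0,0,-10,0,36,0,0,-20,0,36,0,0,-30,0,36,0,0,-30,0,36,0,0,0,0,0,0,0,0,0,0,0,0,0,0,0,0,0,0,0,0]' >/dev/null; python3 go.py 546.5 -190.6 150 185.9
```

```text
turn 0.0 then shift -66.0 1.2 37.1  (at [ 481.  -198.5  187.1] yaw -174.1 gap 0.1 grip 0.0 F [0.  0.7 0.5] t 56.5)
```

```bash

python3 -m handwheel '[-17,0.3,0,0,0,-17,0.3,0,0,0,-17,0.3,0,0,0,-15,0.3,0,0,0,0,0,20,0,0,0,0,20,0,0,0,0,15,0,0,0,0,10,0,0,0,0,0,0,0,0,0,0,0,0]' >/dev/null; python3 ck.py; python3 go.py 546.5 -190.6 116 185.9
python3 - <<'E'
from h import *
b=capture("scene")[:,:,::-1];cv2.imwrite("pics/scene10.png",b)
cv2.imwrite("pics/z10.png",cv2.resize(b[150:210,280:340],(500,500),interpolation=cv2.INTER_CUBIC))
E
```

```text
caddy [  30.2 -170.8] z 122.2 F [ 0.  -0.7  0.3] gap -0.2 rpy [ 1.800e+02 -1.000e-01 -1.741e+02] t 57.3
turn -0.0 then shift 0.2 0.4 6.2  (at [ 546.7 -191.   122.2] yaw -174.1 gap -0.2 grip 0.0 F [ 0.  -0.7  0.3] t 57.3)
```

View pics/z10.png

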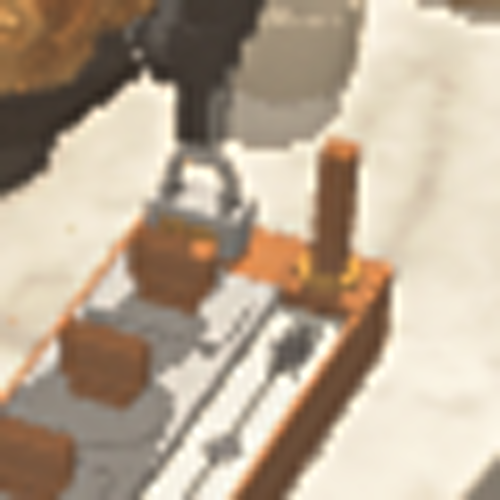

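The stylus stands upright in its rest at crop pixel (335,205). The closed fingers, near (195,130), are just above the hoop at (200,155). Pressing now.

```bash

python3 -m handwheel '[0,0,3,0,0,0,0,3,0,0,0,0,2,0,0,0,0,2,0,0,0,0,0,0,0]' >/dev/null; python3 ck.py
python3 -m handwheel '[0,0,2,0,0,0,0,2,0,0,0,0,0,0,0]' >/dev/null; python3 ck.py
```

```text
caddy [  31.8 -171.4] z 114.0 F [ 0.8 -0.2  2.8] gap 0.1 rpy [-180.     0.2 -174.1] t 57.8
caddy [  30.1 -170.5] z 108.2 F [-0.4  0.  -0.1] gap -0.4 rpy [ 1.799e+02 -1.000e-01 -1.741e+02] t 58.0
```

```bash

for i in 1 2 3; do python3 -m handwheel '[0,0,1.5,0,0,0,0,0,0,0]' >/dev/null; python3 ck.py; done
```

```text
caddy [  30.4 -170.7] z 107.1 F [0.8 0.8 1.2] gap 0.4 rpy [ 1.800e+02 -1.000e-01 -1.741e+02] t 58.2
caddy [  30.6 -170.8] z 106.8 F [-3.1  1.   7.8] gap -0.2 rpy [ 179.9   -0.  -174.1] t 58.4
caddy [  30.6 -170.9] z 106.5 F [-5.1  2.4 16.2] gap -0.1 rpy [ 179.9   -0.  -174.1] t 58.5
```

```bash

for i in 1 2; do python3 -m handwheel '[0,0,1.5,0,0,0,0,0,0,0]' >/dev/null; python3 ck.py; done
```

```text
caddy [  30.7 -170.9] z 106.3 F [-7.6  3.7 24.1] gap -0.0 rpy [ 179.9    0.  -174.1] t 58.7
caddy [  30.8 -171. ] z 106.1 F [-11.1   4.4  31.8] gap 0.5 rpy [ 179.8    0.  -174.1] t 58.9
```

```bash

python3 -m handwheel '[0,0,-5,0,0,0,0,-10,0,0,0,0,-25,0,0,0,0,-35,0,0,0,0,-35,0,0,0,0,0,0,0,0,0,0,0,0]' >/dev/null; python3 ck.py
python3 - <<'E'
from h import *
b=capture("scene")[:,:,::-1];cv2.imwrite("pics/scene11.png",b);t=capture("top")[:,:,::-1];cv2.imwrite("pics/top11.png",t)
o=np.zeros((500,790,3),np.uint8);o[:,:390]=cv2.resize(b[150:214,280:330],(390,500),interpolation=cv2.INTER_CUBIC);o[:,400:]=cv2.resize(cv2.imread("pics/scene9.png")[150:214,280:330],(390,500),interpolation=cv2.INTER_CUBIC)
cv2.imwrite("pics/z11.png",o)
E
```

```text
caddy [  32.1 -171.6] z 213.7 F [-0.6 -0.5 -0. ] gap 0.1 rpy [-179.9    0.3 -174.1] t 59.5
```

View pics/z11.png

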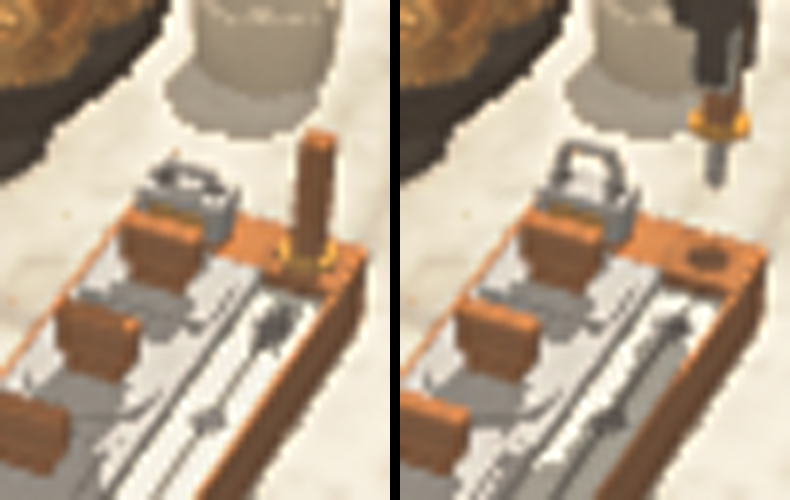

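The shackle is down and held: the hoop is much lower at (188,175) in the left crop than at (588,165) in the earlier right one. The stylus stands in its rest. One last look at the whole caddy.

```bash
python3 - <<'E'
import cv2
b=cv2.imread("pics/scene11.png");cv2.imwrite("pics/z12.png",cv2.resize(b[160:255,235:335],(600,570),interpolation=cv2.INTER_CUBIC))
E
```

```text
(no output)
```

View pics/z12.png

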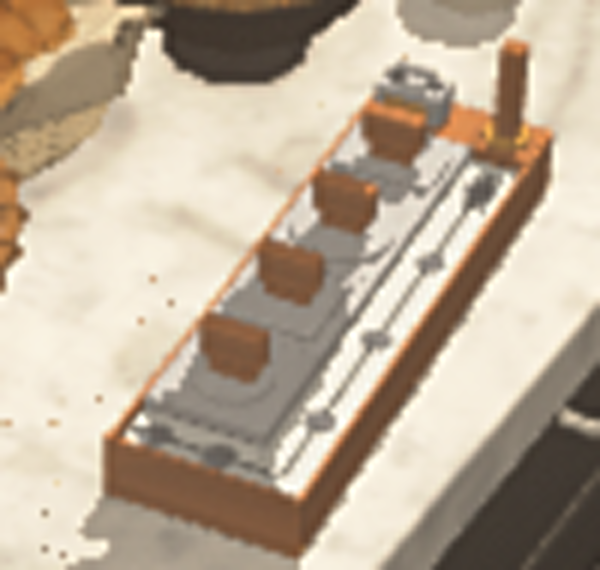

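Four lids are seated at (235,345), (290,270), (345,200) and (393,130). All six studs are flat, the stylus is in its rest at (510,95), and the shackle is down at (415,80).

```bash
python3 -c "
from bench import manip
print(manip.close_job())"
```

```text
the job is handed in; nothing more can be done
None
```

The job is handed in: in the last pictures all four lids are on their own tubs, all six studs are pressed, the stylus is back in its rest and the shackle is down and holding, after about 60 s of the 210 s allowed.

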